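# Clamp a blank in the drilling jig with the cam handle

### The job

Slide the aluminium blank along its channel in the drilling jig until it is fully home against the end stop. Then swing the clamp handle round: it climbs a cam and, past the crest, drops into the low notch, so that the toe holds the blank down. Work by feel and never force either part, leave the other things on the bench alone, and let go at the end.

Things in the scene. Friction and masses are not known exactly. Their poses are not given: they have to be found in the camera images.
- jig: Drilling jig, bolted down: dark steel base plate 200 (x) x 260 (y) x 20 mm high; origin: centre of its underside, z up. The blank's channel runs along its y axis, centre line x = +60 mm, floor z = 20, between rails 16 mm high (top z = 36) from y = -105 to +55 mm, with 1.5 mm play each side of the blank. The channel's -y end is open, its +y end closed by the end stop.
- stop (a point): Foot of the end stop's face, on the channel's centre line and floor: jig x = 60, y = +40, z = 20 mm. The stop is 24 mm high (top z = 44 mm) and 16 mm thick.
- blank: Work blank: loose plain aluminium block 40 (x) x 80 (y) x 30 mm high, 0.18 to 0.35 kg; origin: centre of its underside. It lies in the channel, axes along the jig's, 20 to 50 mm short of the end stop. Push its -y end face towards the jig's +y: it slides with under 4 N, and over 20 N is forcing it. Home, it touches the stop and its origin is at jig x = 60, y = 0, z = 20 mm.
- cam_axis (a point): On the upright clamp axis, on the base plate: jig x = -10, y = 0, z = 20 mm. Round it lies a steel cam ring, about 80 mm across: a level stretch, a ramp 6 mm high, a crest, a notch with its floor 6 mm below the level stretch, then a high wall (top z = 50 mm). The ring's angular setting varies by +-0.4 rad from start to start and is not measured.
- handle: Clamp handle, a steel bar that turns and lifts on the clamp axis. Origin: on the axis, near the jig's underside; its height over the jig's origin is the lift: about -1 mm at the start, +3 to +6 mm on the crest, -4 to -5 mm locked with the toe on the blank. +y: along the arm to the grip; -y: along the toe. Bar z = 54 to 66 mm, 20 mm wide; hub 38 mm across, top z = 80 mm.
- grip (a point): Mid-height of the black upright round grip at the end of the handle's arm, 90 mm from the clamp axis: 18 mm in diameter, 26 mm up from here to its top and 28 mm down to the bar. It rises and falls with the handle: let it. A spring presses the handle down with 23 to 30 N; it drops by itself past the crest. Pushing it up the ramp takes some 4 to 14 N; over 20 N is forcing it.
- spindle (a joint): Turn angle of the handle, rad, counter-clockwise from above. 0: grip towards the jig's +y, toe to -y. It starts within 0.15 of 0. The ramp begins at 0.2 to 1.0; the handle drops into the notch somewhere from 0.9 to 1.85, depending on the unmeasured cam setting, and the wall behind the notch then stops it hard; the toe then points roughly to the jig's +x, over the blank.
- toe_tip (a point): Underside of the toe's end, 85 mm from the clamp axis, opposite the grip. The toe is a flat bar 20 mm wide.
- paste: Bystander: small jar, 60 mm in diameter, 70 mm high, standing on the bench on the jig's +y side, origin at the centre of its underside.
- driver: Bystander: screwdriver lying on the bench on the jig's -y side, origin under its middle.
- tray: Bystander: open blue plastic tray 90 x 140 x 40 mm on the bench on the jig's +x side, origin at the centre of its underside.

How it is judged:
By the outcome, as a careful person would: the job done as asked, in the order asked, and still so for the second after the job is handed in, with the robot touching nothing.
It also fails if it takes over 69 s, if anything falls off the work surface, if the arm or the gripper's body presses on something with over 40 N, if the wrist force passes 120 N, or if a joint passes its speed limit or range.

### The arm

A 6-joint arm with a two-finger parallel gripper is mounted at the origin on the work surface. World frame = base frame: x ahead of the robot, y to its left, z up, the work surface at z = 0. Lengths are in m, angles in rad, forces in N, time in s.
With the tool pointing down it reaches from about 0.425 to 0.95 m from the base axis. Payload 3.5 kg.
Tool frame: the origin (TCP) lies between the finger pads; the fingertips stand 17 mm ahead of it and the grasp point (between the pads) lies 2 mm behind it; z points along the fingers, y is the direction in which the jaws open and shut (so a half turn about z gives the same grasp; the last joint's range is limited). The gripper opens to 85 mm and grips with 20 to 120 N. Pads are 22 mm wide; open, the fingers measure 114 mm over their backs; the gripper's body (76 mm by 85 mm) begins 54 mm behind the grasp point. The pads swing forward as they close: fully open they stand 13 mm farther back than shut.
Start: joints at [-1.418, 0.286, 1.577, -0, 1.279, -0.15], TCP at [0.201, -0.644, 0.248] pointing down, gripper open.
Joint ranges: [-2.77, 2.77], [-0.9, 2.22], [0.21, 2.48], [-1.53, 4.67], [0.24, 2.81], [-2.84, 2.84]. Speed limits (rad/s): [2.79, 2.79, 3.14, 3.14, 3.14, 3.14].

### API

Orientations are given as a unit quaternion [x, y, z, w].
In Python, from plant import ctrl gives the robot as it stands.
- The arm moves only by the tool carry_out, never from a script. Its argument "commands" is a list of rows, each an object with "delta_pos": the shift along the tool's x, y, z in m, a list of three; "delta_rot": the turn, a rotation vector about the tool's x, y, z in rad, a list of three; "claw": the opening in per cent of the stroke, from 0 (shut) to 100 (fully open). A call has 1 to 8 rows; each row is the pose to reach, as a shift and turn from the pose measured when the call began, along the tool's axes at that moment; what a row does not reach only later rows make up. A row lasts 1/12 s, in which the tool goes at most 41.7 mm and 7.16 degrees, less where a joint would pass 70% of its speed; a pose out of reach is approached as far as the arm can. A call with a gripper value outside its range is refused whole. The fingers move at their own pace and stop on an object; "force" is the grip in N (left out, the last holds). Time passes only in rows, so rows that repeat a pose let the fingers close. It gives the time, the measured TCP pose, the force and the opening at its end, in the units of the state.
- ctrl.get_state(): the state, without advancing time (a new reading comes with each control period).
- ctrl.read_camera(name): name is "scene" or "top"; returns (picture, depth): 420x560x3 uint8, red, green, blue; 420x560 float32, m along the optical axis (not along the pixel's ray), 0 where there is no reading.
- ctrl.camera_info(name): a dict with "fx", "fy", "cx", "cy" (pixels), "rvec" (rotation vector, rad) and "tvec" (3), from world to camera coordinates, as OpenCV has them. Camera axes: x right, y down, z forward; pixel columns grow to the right and rows downward; lengths in m; the calibration is good to about 2 mm. A picture is of the moment at which its call begins. camera_info takes no time and is no camera call.
- ctrl.sign_off(): hands the job in, once; it reports no verdict.
The state is a dict: "time": time; "qpos": joint angles; "dq": joint speeds; "joint_efforts": joint torques, N m; "eef_pos": TCP position; "tcp_rot": TCP orientation; "contact_force": force on the tool from outside, world axes, zero at the start; "wrist_torque": the same for the moment, N m; "opening": opening from 0.0 (shut) to 1.0 (fully open).
Only numpy, scipy, OpenCV 4.12 (cv2) and the standard library are available. Lean on these libraries where they do the work, as an engineer would, in place of code of your own. Each camera call takes 0.05 s, during which the arm holds its last target.

## Working session

There is one attempt and no reset: what is moved stays moved. The work goes in short steps, Python scripts to look and compute and a tool call to move; the robot and the scene stay as the last step left them, time stands still between calls to the robot, and variables do not carry over. Pictures are saved under pics/ and viewed, and the job is handed in when it is done.

Besides the shell and the picture viewer there is one more tool, called as name(argument=value, ...), one argument or row to a line, values as JSON. carry_out: Moves the arm, as the interface text tells. Its arguments: {"type":"object","properties":{"commands":{"type":"array"},"force":{"type":"number"}},"required":["commands"]}

```bash
ls; mkdir -p pics; python3 - <<'E'
from plant import ctrl
import cv2,numpy as np
for n in ["scene","top"]:
    p,d=ctrl.read_camera(n); np.savez(f"{n}0.npz",p=p,d=d)
    cv2.imwrite(f"pics/{n}0.png",p[:,:,::-1]); print(n,ctrl.camera_info(n), (d>0).mean())
s=ctrl.get_state(); print(s)
E
```

```text
pics
scene {'fx': 419.2822350837007, 'fy': 419.2822350837007, 'cx': 274.2487162599616, 'cy': 215.37152950181547, 'rvec': array([ 1.36538047,  1.91307798, -1.0717789 ]), 'tvec': array([ 0.15957891, -0.23216005,  1.40183784])} 0.9943920068027211
top {'fx': 476.27620848213996, 'fy': 476.27620848213996, 'cx': 289.82342032252865, 'cy': 204.91225799000625, 'rvec': array([ 2.23868979, -1.96566213,  0.19869465]), 'tvec': array([-0.01020087,  0.61156719,  1.0108609 ])} 0.9959608843537415
{'time': 0.1, 'qpos': array([-1.41803233e+00,  2.87093815e-01,  1.57804212e+00, -2.53837206e-05,
        1.27861923e+00, -1.50038297e-01]), 'dq': array([-0.00048916, -0.00184786, -0.00273819, -0.00033399, -0.00120995,
        0.00151228]), 'joint_efforts': array([ 1.23040467e-03, -4.07297444e+01, -2.93698096e+01, -1.15216858e-04,
        3.42318672e-03, -8.42414352e-06]), 'eef_pos': array([ 0.20119322, -0.64372404,  0.24706807]), 'tcp_rot': array([ 9.88559592e-01,  1.50826936e-01, -1.36235871e-05, -1.08124097e-03]), 'contact_force': array([-0.37064731, -0.62367262,  0.6060201 ]), 'wrist_torque': array([-0.06319086,  0.01366007, -0.00851708]), 'opening': 1.000286620745493}
```

View pics/top0.png

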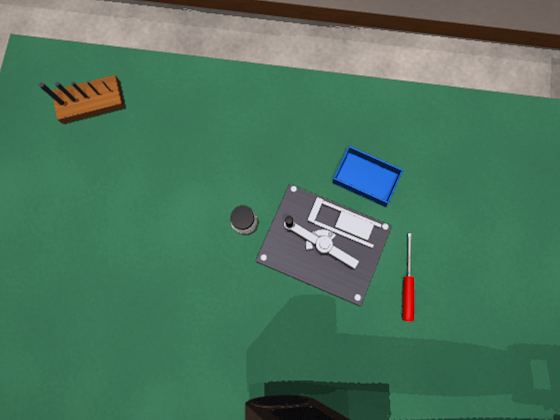

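View pics/scene0.png

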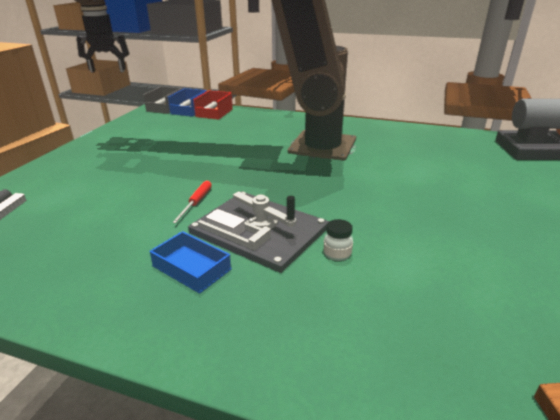

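The top view shows the jig plate, roughly centred at (325,244). Jig +y points image-left towards the jar at (244,219), and +x points up towards the tray at (367,176). The blank is at (355,224) in the channel, the grip at (289,222) and the hub at (325,243).

```bash
cat > h.py <<'E'
import numpy as np,cv2
from scipy.spatial.transform import Rotation as R
from plant import ctrl
class Cam:
    def __init__(s,n):
        c=ctrl.camera_info(n); s.K=np.array([[c['fx'],0,c['cx']],[0,c['fy'],c['cy']],[0,0,1]])
        s.R=cv2.Rodrigues(c['rvec'])[0]; s.t=np.array(c['tvec']); s.o=-s.R.T@s.t; s.rv=c['rvec']
    def plane(s,uv,z):
        uv=np.atleast_2d(uv).astype(float); d=np.c_[uv,np.ones(len(uv))]@np.linalg.inv(s.K).T@s.R
        return s.o+d*((z-s.o[2])/d[:,2])[:,None]
    def cloud(s,d):
        v,u=np.indices(d.shape); c=np.stack([u,v,np.ones_like(u)],-1)@np.linalg.inv(s.K).T*d[...,None]
        return (c-s.t)@s.R
    def proj(s,X):
        return cv2.projectPoints(np.atleast_2d(X).astype(float),s.rv,s.t,s.K,None)[0][:,0]
E
python3 - <<'E'
from h import *
f=np.load('top0.npz');p,d=f['p'],f['d'];c=Cam('top');X=c.cloud(d)
print(c.o)
z=X[...,2]
print('bench z',np.median(z[100:300,150:220]))
hsv=cv2.cvtColor(p,cv2.COLOR_RGB2HSV)
roi=np.zeros(z.shape,bool);roi[175:315,250:400]=1
# non-green in roi
ng=((hsv[...,1]<90)&roi).astype(np.uint8)
n,l,st,ce=cv2.connectedComponentsWithStats(ng)
i=[k for k in range(1,n) if l[244:275,270:360].ravel().tolist().count(k)>500];print(i,st[i],ce[i])
m=(l==i[0]).astype(np.uint8)
ct=max(cv2.findContours(m,0,2)[0],key=cv2.contourArea)
W=c.plane(ct[:,0],0.02)[:,:2]
r=cv2.minAreaRect((W*1000).astype(np.float32));print(r)
big=cv2.resize(p[170:320,220:420,::-1],None,fx=4,fy=4,interpolation=cv2.INTER_CUBIC);cv2.imwrite('pics/top0z.png',big)
f=np.load('scene0.npz');big=cv2.resize(f['p'][180:280,140:360,::-1],None,fx=3.6,fy=3.6,interpolation=cv2.INTER_CUBIC);cv2.imwrite('pics/scene0z.png',big)
E
```

```text
[0.39157965 0.03758123 1.11409662]
bench z 0.0004031033596623931
[1] [[ 256  184  136  122 9753]] [[324.15010766 244.03824464]]
((538.053466796875, -19.13800048828125), (259.9530334472656, 200.5623779296875), 74.43569946289062)
```

View pics/top0z.png

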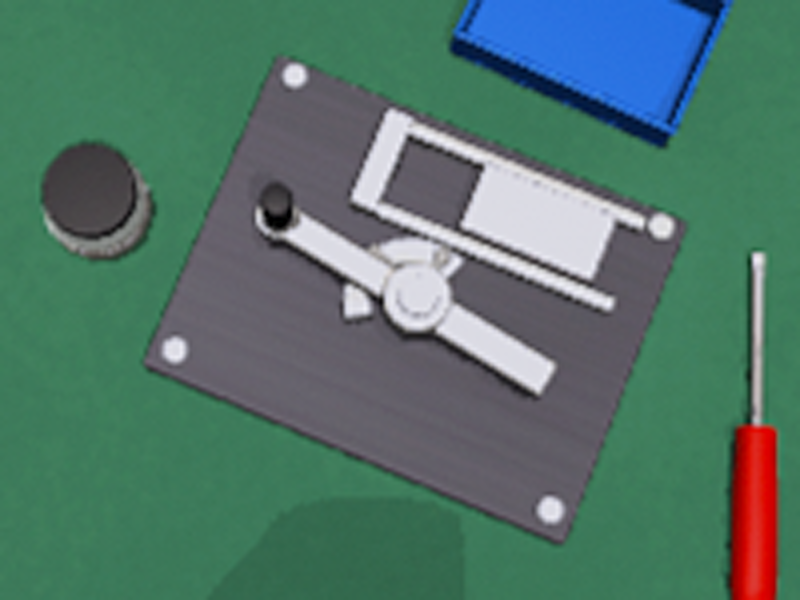

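View pics/scene0z.png

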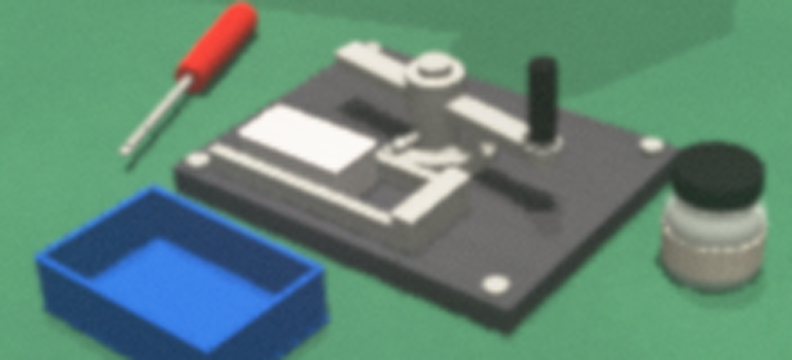

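```bash
cat >> h.py <<'E'
JO=np.array([0.538,-0.0191]); JY=np.deg2rad(-15.56)
def j2w(x,y): # mm -> m
    c,s=np.cos(JY),np.sin(JY); return JO+np.array([c*x-s*y,s*x+c*y])/1000
def w2j(p):
    c,s=np.cos(JY),np.sin(JY); d=(np.atleast_2d(p)[:,:2]-JO)*1000; return np.c_[c*d[:,0]+s*d[:,1],-s*d[:,0]+c*d[:,1]]
def delta(pos,heading):
    s=ctrl.get_state(); Rc=R.from_quat(s['tcp_rot'])
    Rt=R.from_matrix(np.array([[np.cos(heading),np.sin(heading),0],[np.sin(heading),-np.cos(heading),0],[0,0,-1.]]))
    print('t',round(s['time'],2),'pos',s['eef_pos'].round(4),'jig',w2j(s['eef_pos']).round(1),'F',s['contact_force'].round(1))
    print('dpos',(Rc.inv().apply(np.array(pos)-s['eef_pos'])).round(4),'drot',((Rc.inv()*Rt).as_rotvec()).round(4))
E
python3 - <<'E'
from h import *
f=np.load('top0.npz');p,d=f['p'],f['d'];c=Cam('top')
z2=lambda a:np.array(a)/4.+[220,170]-0.375
print('bolts',w2j(c.plane(z2([[294,76],[660,226],[175,350],[550,510]]),.021)).round(1))
print('blank top corners',w2j(c.plane(z2([[484,163],[612,218],[593,278],[462,226]]),.05)).round(1))
print('stop top',w2j(c.plane(z2([[388,108],[412,118],[376,210],[350,200]]),.044)).round(1))
print('hub',w2j(c.plane(z2([[420,292]]),.079)).round(1),'grip top',w2j(c.plane(z2([[277,192]]),.119)).round(1),'toe end',w2j(c.plane(z2([[547,378]]),.065)).round(1))
g=p[200:240,275:300]; 
# scene triangulation of grip top
b=Cam('scene'); z3=lambda a:np.array(a)/3.6+[140,180]-0.36
print('scene grip top',w2j(b.plane(z3([[542,63]]),.119)).round(1),'hub',w2j(b.plane(z3([[435,68]]),.079)).round(1),'bolts',w2j(b.plane(z3([[197,160],[496,284],[652,145]]),.021)).round(1))
print('blank scene',w2j(b.plane(z3([[283,106],[240,132],[338,172],[376,142]]),.05)).round(1))
X=c.cloud(d);
for n,(x,y) in dict(top=(289,218)).items(): print(X[y-2:y+3,x-2:x+3,2].round(3))
print('jig-paste top',w2j(c.plane(z2([[90,190]]),.07)))
h=np.deg2rad(74.44)
delta([*j2w(60,-104),.15],h)
print(j2w(60,-104))
E
```

```text
bolts [[  90.7  115.2]
 [  91.1 -115.2]
 [ -84.7  115.1]
 [ -84.6 -115.4]]
blank top corners [[ 79.4  -6.8]
 [ 78.3 -85.1]
 [ 42.2 -87.5]
 [ 40.9  -8.8]]
stop top [[89.2 55.9]
 [89.1 41. ]
 [31.5 39.6]
 [31.  55.4]]
hub [[-7.3 -0.6]] grip top [[ 6.7 89.9]] toe end [[-21.9 -82.8]]
scene grip top [[ 2.7 89.2]] hub [[-14.1  -1.5]] bolts [[  85.3 -119.8]
 [  84.1  112. ]
 [ -92.   113.1]]
blank scene [[ 38.9 -84.4]
 [ 77.5 -85.9]
 [ 78.2  -6.2]
 [ 39.4  -8.1]]
[[0.122 0.116 0.121 0.122 0.119]
 [0.117 0.119 0.119 0.12  0.121]
 [0.12  0.117 0.118 0.121 0.117]
 [0.117 0.123 0.117 0.119 0.118]
 [0.121 0.121 0.116 0.12  0.121]]
jig-paste top [[-24.84739913 189.93720809]]
t 0.1 pos [ 0.2012 -0.6437  0.2471] jig [[-156.9 -692.1]] F [-0.4 -0.6  0.6]
dpos [ 0.5016 -0.3756  0.098 ] drot [-0.0018 -0.0013 -0.9964]
[ 0.56790328 -0.13538325]
```

carry_out(
  commands=[
    {"delta_pos": [0.03,-0.023,0],"delta_rot": [0,0,-0.06],"claw": 0},
    {"delta_pos": [0.06,-0.045,0],"delta_rot": [0,0,-0.12],"claw": 0},
    {"delta_pos": [0.09,-0.068,0],"delta_rot": [0,0,-0.18],"claw": 0},
    {"delta_pos": [0.12,-0.09,0],"delta_rot": [0,0,-0.24],"claw": 0},
    {"delta_pos": [0.15,-0.113,0],"delta_rot": [0,0,-0.3],"claw": 0},
    {"delta_pos": [0.18,-0.135,0],"delta_rot": [0,0,-0.36],"claw": 0},
    {"delta_pos": [0.21,-0.158,0],"delta_rot": [0,0,-0.42],"claw": 0},
    {"delta_pos": [0.24,-0.18,0],"delta_rot": [0,0,-0.48],"claw": 0},
  ],
)

```text
time: 0.77
eef_pos: [0.3772, -0.3984, 0.247]
tcp_rot: [0.924, 0.383, 0.0, -0.001]
contact_force: [1.3, -0.0, -0.2]
opening: 0.005
```

```bash
python3 -c "
from h import *
delta([*j2w(60,-108),.12],np.deg2rad(74.44))"
```

```text
t 0.77 pos [ 0.3772 -0.3984  0.247 ] jig [[ -53.2 -408.5]] F [ 1.3 -0.  -0.2]
dpos [ 0.3172 -0.0488  0.1276] drot [-0.0021 -0.0022 -0.5138]
```

carry_out(
  commands=[
    {"delta_pos": [0.04,-0.006,0.012],"delta_rot": [0,0,-0.065],"claw": 0},
    {"delta_pos": [0.08,-0.012,0.024],"delta_rot": [0,0,-0.13],"claw": 0},
    {"delta_pos": [0.12,-0.018,0.036],"delta_rot": [0,0,-0.195],"claw": 0},
    {"delta_pos": [0.16,-0.024,0.05],"delta_rot": [0,0,-0.26],"claw": 0},
    {"delta_pos": [0.2,-0.03,0.064],"delta_rot": [0,0,-0.325],"claw": 0},
    {"delta_pos": [0.24,-0.036,0.078],"delta_rot": [0,0,-0.39],"claw": 0},
    {"delta_pos": [0.28,-0.043,0.09],"delta_rot": [0,0,-0.455],"claw": 0},
    {"delta_pos": [0.317,-0.049,0.1],"delta_rot": [0,0,-0.514],"claw": 0},
  ],
)

```text
time: 1.43
eef_pos: [0.5641, -0.1409, 0.1475]
tcp_rot: [0.795, 0.606, 0.0, -0.002]
contact_force: [0.1, 0.2, 0.1]
opening: 0.003
```

```bash
python3 -c "
from h import *
delta([*j2w(60,-108),.12],np.deg2rad(74.44))"
```

```text
t 1.43 pos [ 0.5641 -0.1409  0.1475] jig [[  57.8 -110.4]] F [0.1 0.2 0.1]
dpos [0.0023 0.0022 0.0275] drot [-0.0029 -0.0028  0.0034]
```

carry_out(
  commands=[
    {"delta_pos": [0.001,0.002,0.025],"delta_rot": [-0.003,-0.003,0.003],"claw": 0},
    {"delta_pos": [0.001,0.002,0.05],"delta_rot": [-0.003,-0.003,0.003],"claw": 0},
    {"delta_pos": [0.001,0.002,0.07],"delta_rot": [-0.003,-0.003,0.003],"claw": 0},
    {"delta_pos": [0.001,0.002,0.07],"delta_rot": [-0.003,-0.003,0.003],"claw": 0},
    {"delta_pos": [0.001,0.002,0.07],"delta_rot": [-0.003,-0.003,0.003],"claw": 0},
  ],
)

```text
time: 1.85
eef_pos: [0.565, -0.1397, 0.076]
tcp_rot: [0.796, 0.605, -0.001, -0.002]
contact_force: [0.6, -0.2, 0.3]
opening: -0.002
```

```bash
python3 -c "
from h import *
delta([*j2w(60,-108),.047],np.deg2rad(74.44))
for n,(a,b,c,d) in dict(scene=(150,290,130,340),top=(170,310,240,440)).items():
    p,_=ctrl.read_camera(n); cv2.imwrite('pics/%s1.png'%n,cv2.resize(p[a:b,c:d,::-1],None,fx=3.6,fy=3.6,interpolation=2))
"
```

```text
t 1.85 pos [ 0.565  -0.1397  0.076 ] jig [[  58.4 -108.9]] F [ 0.6 -0.2  0.3]
dpos [0.0009 0.0017 0.029 ] drot [-0.0038 -0.0003  0.0005]
```

View pics/scene1.png

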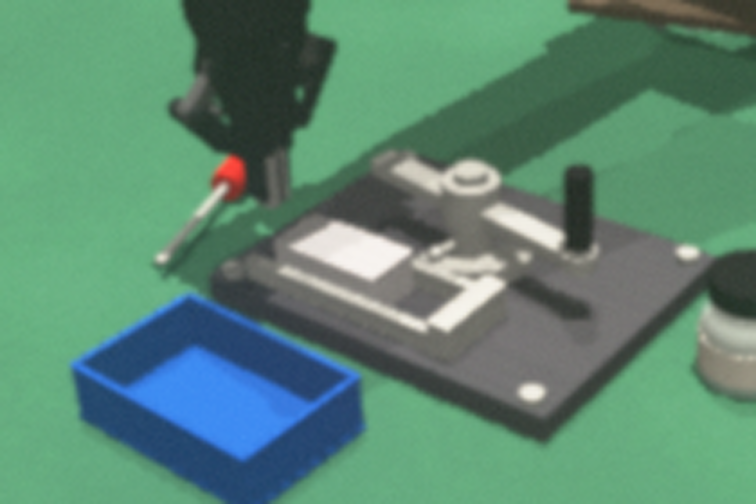

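View pics/top1.png

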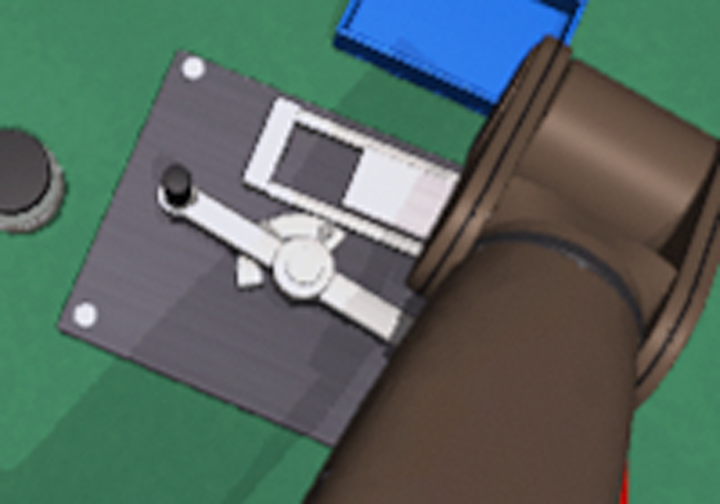

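The scene view shows the shut fingertips at (270,195), just outside the channel's open end and in line with it. I'll lower them and push.

carry_out(
  commands=[
    {"delta_pos": [0.001,0.0015,0.015],"delta_rot": [-0.003,0,0],"claw": 0},
    {"delta_pos": [0.001,0.0015,0.029],"delta_rot": [-0.003,0,0],"claw": 0},
    {"delta_pos": [0.001,0.0015,0.029],"delta_rot": [-0.003,0,0],"claw": 0},
    {"delta_pos": [0.001,0.0015,0.029],"delta_rot": [-0.003,0,0],"claw": 0},
  ],
)

```text
time: 2.28
eef_pos: [0.5682, -0.1403, 0.0496]
tcp_rot: [0.796, 0.605, 0.001, 0.002]
contact_force: [-0.5, 0.5, -0.7]
opening: -0.0
```

carry_out(
  commands=[
    {"delta_pos": [0.003,0,0],"delta_rot": [0,0,0],"claw": 0},
    {"delta_pos": [0.006,0,0],"delta_rot": [0,0,0],"claw": 0},
    {"delta_pos": [0.009,0,0],"delta_rot": [0,0,0],"claw": 0},
    {"delta_pos": [0.009,0,0],"delta_rot": [0,0,0],"claw": 0},
  ],
)

```text
time: 2.62
eef_pos: [0.5711, -0.1311, 0.0501]
tcp_rot: [0.796, 0.605, 0.001, 0.002]
contact_force: [-0.0, 0.6, 0.1]
opening: 0.001
```

```bash
python3 -c "
from h import *
delta([*j2w(60,-52),.047],np.deg2rad(74.44))"
```

```text
t 2.62 pos [ 0.5711 -0.1311  0.0501] jig [[ 61.9 -99. ]] F [-0.   0.6  0.1]
dpos [ 0.047  -0.0019  0.0031] drot [0.0047 0.0003 0.0003]
```

carry_out(
  commands=[
    {"delta_pos": [0.003,-0.001,0.002],"delta_rot": [0,0,0],"claw": 0},
    {"delta_pos": [0.006,-0.002,0.002],"delta_rot": [0,0,0],"claw": 0},
    {"delta_pos": [0.009,-0.002,0.002],"delta_rot": [0,0,0],"claw": 0},
    {"delta_pos": [0.012,-0.002,0.002],"delta_rot": [0,0,0],"claw": 0},
  ],
)

```text
time: 2.95
eef_pos: [0.5727, -0.1192, 0.0485]
tcp_rot: [0.796, 0.605, 0.001, 0.003]
contact_force: [-0.7, -2.0, 2.9]
opening: -0.001
```

carry_out(
  commands=[
    {"delta_pos": [0.003,0,0],"delta_rot": [0,0,0],"claw": 0},
    {"delta_pos": [0.006,0,0],"delta_rot": [0,0,0],"claw": 0},
    {"delta_pos": [0.009,0,0],"delta_rot": [0,0,0],"claw": 0},
    {"delta_pos": [0.012,0,0],"delta_rot": [0,0,0],"claw": 0},
  ],
)

```text
time: 3.28
eef_pos: [0.576, -0.1074, 0.0486]
tcp_rot: [0.796, 0.605, 0.001, 0.003]
contact_force: [-0.5, -1.7, 0.5]
opening: 0.003
```

```bash
python3 -c "
from h import *
delta([*j2w(60,-52),.047],np.deg2rad(74.44))"
```

```text
t 3.28 pos [ 0.576  -0.1074  0.0486] jig [[ 60.3 -74.8]] F [-0.5 -1.7  0.5]
dpos [ 0.0228 -0.0003  0.0015] drot [0.0056 0.0011 0.0005]
```

carry_out(
  commands=[
    {"delta_pos": [0.003,0,0],"delta_rot": [0,0,0],"claw": 0},
    {"delta_pos": [0.006,0,0],"delta_rot": [0,0,0],"claw": 0},
    {"delta_pos": [0.009,0,0],"delta_rot": [0,0,0],"claw": 0},
    {"delta_pos": [0.012,0,0],"delta_rot": [0,0,0],"claw": 0},
    {"delta_pos": [0.014,0,0],"delta_rot": [0,0,0],"claw": 0},
  ],
)

```text
time: 3.7
eef_pos: [0.5799, -0.0935, 0.0485]
tcp_rot: [0.796, 0.605, 0.001, 0.003]
contact_force: [0.3, -2.2, 1.3]
opening: -0.001
```

carry_out(
  commands=[
    {"delta_pos": [0.0015,0,0],"delta_rot": [0,0,0],"claw": 0},
    {"delta_pos": [0.003,0,0],"delta_rot": [0,0,0],"claw": 0},
  ],
)

```text
time: 3.87
eef_pos: [0.5807, -0.0904, 0.0485]
tcp_rot: [0.796, 0.605, 0.001, 0.003]
contact_force: [-0.4, -2.9, 1.4]
opening: -0.003
```

carry_out(
  commands=[
    {"delta_pos": [0.001,0,0],"delta_rot": [0,0,0],"claw": 0},
    {"delta_pos": [0.002,0,0],"delta_rot": [0,0,0],"claw": 0},
  ],
)

```text
time: 4.03
eef_pos: [0.5813, -0.0884, 0.0485]
tcp_rot: [0.796, 0.605, 0.001, 0.003]
contact_force: [-0.0, -2.4, 1.0]
opening: 0.002
```

```bash
python3 -c "
from h import *
delta([*j2w(60,-52),.047],np.deg2rad(74.44))"
```

```text
t 4.03 pos [ 0.5813 -0.0884  0.0485] jig [[ 60.3 -55.2]] F [-0.  -2.4  1. ]
dpos [ 0.0032 -0.0003  0.0015] drot [0.0055 0.0011 0.0008]
```

carry_out(
  commands=[
    {"delta_pos": [0.001,0,0],"delta_rot": [0,0,0],"claw": 0},
    {"delta_pos": [0.0015,0,0],"delta_rot": [0,0,0],"claw": 0},
  ],
)

```text
time: 4.2
eef_pos: [0.5817, -0.0869, 0.0485]
tcp_rot: [0.796, 0.605, 0.001, 0.003]
contact_force: [-0.3, -3.0, 1.3]
opening: 0.001
```

carry_out(
  commands=[
    {"delta_pos": [0.001,0,0],"delta_rot": [0,0,0],"claw": 0},
    {"delta_pos": [0.001,0,0],"delta_rot": [0,0,0],"claw": 0},
  ],
)

```text
time: 4.37
eef_pos: [0.582, -0.0857, 0.0485]
tcp_rot: [0.796, 0.605, 0.001, 0.002]
contact_force: [0.2, -1.9, 2.2]
opening: -0.002
```

carry_out(
  commands=[
    {"delta_pos": [0.001,0,0],"delta_rot": [0,0,0],"claw": 0},
    {"delta_pos": [0.001,0,0],"delta_rot": [0,0,0],"claw": 0},
  ],
)

```text
time: 4.53
eef_pos: [0.5823, -0.0847, 0.0486]
tcp_rot: [0.796, 0.605, 0.001, 0.002]
contact_force: [0.3, -1.8, 1.2]
opening: -0.0
```

carry_out(
  commands=[
    {"delta_pos": [0.001,0,0],"delta_rot": [0,0,0],"claw": 0},
    {"delta_pos": [0.001,0,0],"delta_rot": [0,0,0],"claw": 0},
  ],
)

```text
time: 4.7
eef_pos: [0.5825, -0.0839, 0.0486]
tcp_rot: [0.796, 0.605, 0.001, 0.003]
contact_force: [-1.5, -3.2, 1.0]
opening: -0.0
```

carry_out(
  commands=[
    {"delta_pos": [0.001,0,0],"delta_rot": [0,0,0],"claw": 0},
    {"delta_pos": [0.001,0,0],"delta_rot": [0,0,0],"claw": 0},
  ],
)

```text
time: 4.87
eef_pos: [0.5826, -0.0838, 0.0486]
tcp_rot: [0.796, 0.606, 0.0, 0.003]
contact_force: [-1.7, -4.8, 1.7]
opening: -0.004
```

carry_out(
  commands=[
    {"delta_pos": [0.001,0,0],"delta_rot": [0,0,0],"claw": 0},
    {"delta_pos": [0.001,0,0],"delta_rot": [0,0,0],"claw": 0},
  ],
)

```text
time: 5.03
eef_pos: [0.5826, -0.0838, 0.0486]
tcp_rot: [0.796, 0.606, -0.001, 0.004]
contact_force: [-2.1, -6.8, 1.7]
opening: -0.002
```

carry_out(
  commands=[
    {"delta_pos": [0.001,0,0],"delta_rot": [0,0,0],"claw": 0},
    {"delta_pos": [0.001,0,0],"delta_rot": [0,0,0],"claw": 0},
  ],
)

```text
time: 5.2
eef_pos: [0.5826, -0.0838, 0.0486]
tcp_rot: [0.795, 0.606, -0.001, 0.004]
contact_force: [-1.2, -6.0, 1.4]
opening: 0.002
```

carry_out(
  commands=[
    {"delta_pos": [-0.006,0,0],"delta_rot": [0,0,0],"claw": 0},
    {"delta_pos": [-0.01,0,-0.01],"delta_rot": [0,0,0],"claw": 0},
    {"delta_pos": [-0.01,0,-0.04],"delta_rot": [0,0,0],"claw": 0},
    {"delta_pos": [-0.01,0,-0.08],"delta_rot": [0,0,0],"claw": 0},
    {"delta_pos": [-0.01,0,-0.12],"delta_rot": [0,0,0],"claw": 0},
    {"delta_pos": [-0.01,0,-0.13],"delta_rot": [0,0,0],"claw": 0},
  ],
)

```text
time: 5.7
eef_pos: [0.583, -0.093, 0.187]
tcp_rot: [0.795, 0.606, 0.002, 0.009]
contact_force: [1.1, 0.2, 2.0]
opening: -0.003
```

```bash
python3 -c "
from h import *
delta([*j2w(40,92),.18],-0.27-.15)
for n,(a,b,c,d) in dict(scene=(150,290,130,340),top=(170,310,240,440)).items():
    p,_=ctrl.read_camera(n); cv2.imwrite('pics/%s2.png'%n,cv2.resize(p[a:b,c:d,::-1],None,fx=3.6,fy=3.6,interpolation=2))
"
```

```text
t 5.7 pos [ 0.583 -0.093  0.187] jig [[ 63.2 -59.1]] F [1.1 0.2 2. ]
dpos [ 0.1513 -0.0229  0.0056] drot [ 0.0185 -0.0097  1.7221]
```

View pics/scene2.png

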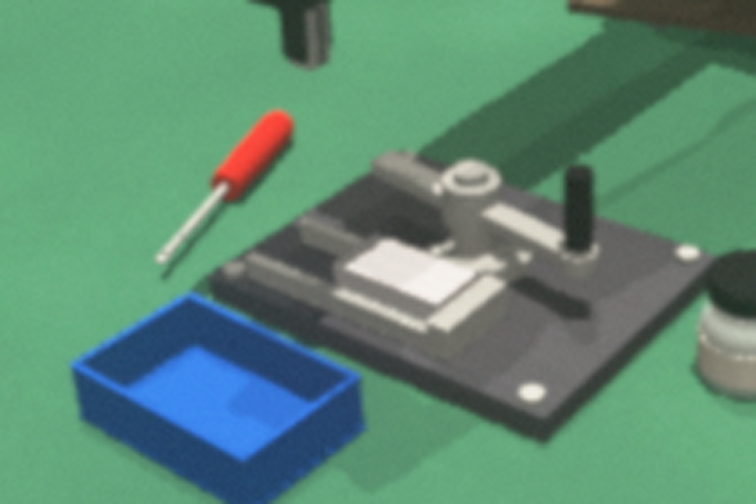

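View pics/top2.png

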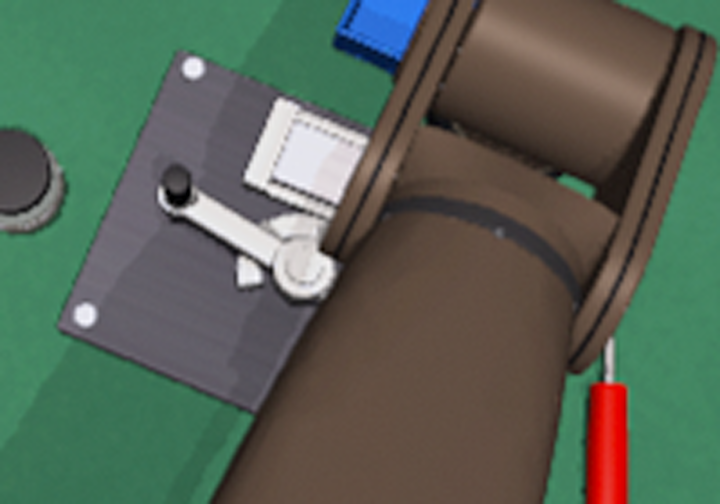

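Both views show the blank's end face against the stop, and the force rose as it landed. Next I'll go round to the trailing side of the grip.

carry_out(
  commands=[
    {"delta_pos": [0.02,-0.003,0],"delta_rot": [0.0,0,0.11],"claw": 0},
    {"delta_pos": [0.04,-0.006,0],"delta_rot": [0,0,0.22],"claw": 0},
    {"delta_pos": [0.06,-0.009,0],"delta_rot": [0,0,0.33],"claw": 0},
    {"delta_pos": [0.08,-0.012,0],"delta_rot": [0,0,0.44],"claw": 0},
    {"delta_pos": [0.1,-0.015,0],"delta_rot": [0,0,0.55],"claw": 0},
    {"delta_pos": [0.12,-0.018,0],"delta_rot": [0,0,0.66],"claw": 0},
    {"delta_pos": [0.13,-0.021,0],"delta_rot": [0,0,0.77],"claw": 0},
    {"delta_pos": [0.14,-0.023,0],"delta_rot": [0,0,0.88],"claw": 0},
  ],
)

```text
time: 6.47
eef_pos: [0.5949, 0.0499, 0.1789]
tcp_rot: [0.978, 0.207, 0.002, 0.005]
contact_force: [-0.3, -0.1, -0.2]
opening: -0.003
```

```bash
python3 -c "
from h import *
delta([*j2w(37,84),.17],-0.27-.15)"
```

```text
t 6.47 pos [0.5949 0.0499 0.1789] jig [[36.3 81.7]] F [-0.3 -0.1 -0.2]
dpos [ 0.002  -0.0014  0.0089] drot [ 0.0091 -0.0055  0.8377]
```

carry_out(
  commands=[
    {"delta_pos": [0.002,-0.001,0.002],"delta_rot": [0.0,0,0.11],"claw": 0},
    {"delta_pos": [0.002,-0.001,0.004],"delta_rot": [0,0,0.22],"claw": 0},
    {"delta_pos": [0.002,-0.001,0.006],"delta_rot": [0.003,-0.002,0.33],"claw": 0},
    {"delta_pos": [0.002,-0.001,0.009],"delta_rot": [0.006,-0.004,0.44],"claw": 0},
    {"delta_pos": [0.002,-0.001,0.009],"delta_rot": [0.009,-0.006,0.55],"claw": 0},
    {"delta_pos": [0.002,-0.001,0.009],"delta_rot": [0.009,-0.006,0.66],"claw": 0},
    {"delta_pos": [0.002,-0.001,0.009],"delta_rot": [0.009,-0.006,0.77],"claw": 0},
    {"delta_pos": [0.002,-0.001,0.009],"delta_rot": [0.009,-0.006,0.838],"claw": 0},
  ],
)

```text
time: 7.13
eef_pos: [0.5946, 0.0519, 0.1668]
tcp_rot: [0.977, -0.211, -0.003, 0.0]
contact_force: [-0.4, -0.0, -0.0]
opening: 0.002
```

```bash
python3 -c "
from h import *
delta([*j2w(37,84),.1],-0.27-.15)
for n,(a,b,c,d) in dict(scene=(150,290,130,340),top=(170,310,240,440)).items():
    p,_=ctrl.read_camera(n); cv2.imwrite('pics/%s3.png'%n,cv2.resize(p[a:b,c:d,::-1],None,fx=3.6,fy=3.6,interpolation=2))
"
```

```text
t 7.13 pos [0.5946 0.0519 0.1668] jig [[35.5 83.5]] F [-0.4 -0.  -0. ]
dpos [ 0.0018 -0.0008  0.0668] drot [ 0.0014  0.0058 -0.0053]
```

View pics/scene3.png

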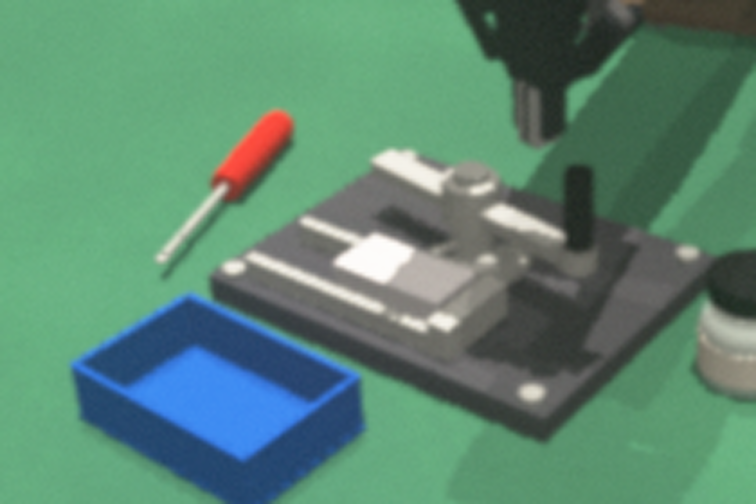

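View pics/top3.png

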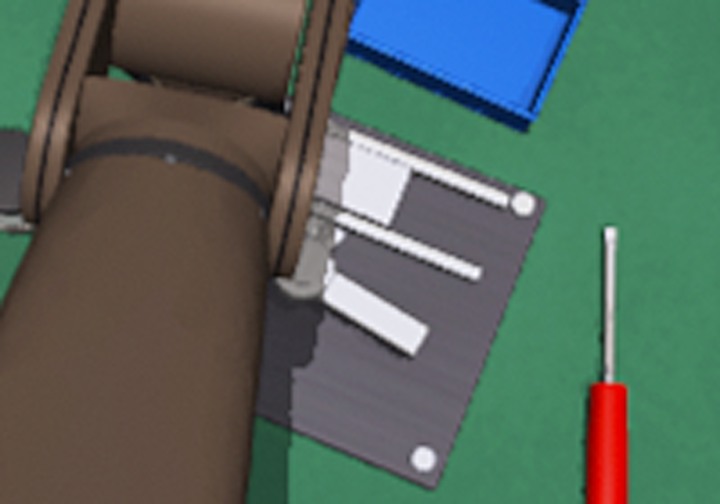

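```bash
python3 -c "
from h import *
b=Cam('scene');c=Cam('top')
s=lambda q:((q-[130,150])*3.6).round()
print('tip',s(b.proj([.5946,.0519,.15])), 'grip top exp',s(b.proj([*j2w(3.5,89),.119])))
z=lambda a:np.array(a)/3.6+[240,170]-.36
print('blank -y end',w2j(c.plane(z([[412,170],[390,226]]),.05)))
print(w2j(b.plane(np.array([[372,233],[336,262]])/3.6+[130,150]-.36,.05)))
"
```

```text
tip [[536. 142.]] grip top exp [[576. 170.]]
blank -y end [[ 77.42934126 -40.43868552]
 [ 38.88081912 -40.78715412]]
[[ 37.82870132 -41.31943772]
 [ 75.85634281 -38.11691769]]
```

The blank's -y end measures y ≈ -40 mm, so it is home. The fingertip and grip projections also match the picture. I'll lower beside the grip and approach until I feel contact.

carry_out(
  commands=[
    {"delta_pos": [0.001,0,0.02],"delta_rot": [0,0.004,0],"claw": 0},
    {"delta_pos": [0.001,0,0.045],"delta_rot": [0,0.004,0],"claw": 0},
    {"delta_pos": [0.001,0,0.068],"delta_rot": [0,0.004,0],"claw": 0},
    {"delta_pos": [0.001,0,0.068],"delta_rot": [0,0.004,0],"claw": 0},
    {"delta_pos": [0.001,0,0.068],"delta_rot": [0,0.004,0],"claw": 0},
  ],
)

```text
time: 7.65
eef_pos: [0.5932, 0.0517, 0.0965]
tcp_rot: [0.978, -0.208, -0.004, 0.001]
contact_force: [0.5, 0.4, 0.7]
opening: -0.003
```

carry_out(
  commands=[
    {"delta_pos": [-0.003,0,0],"delta_rot": [0,0,0],"claw": 0},
    {"delta_pos": [-0.006,0,0],"delta_rot": [0,0,0],"claw": 0},
    {"delta_pos": [-0.008,0,0],"delta_rot": [0,0,0],"claw": 0},
  ],
)

```text
time: 7.9
eef_pos: [0.5863, 0.0551, 0.0979]
tcp_rot: [0.978, -0.208, -0.003, 0.001]
contact_force: [0.5, -0.7, 0.9]
opening: 0.0
```

carry_out(
  commands=[
    {"delta_pos": [-0.002,0,0],"delta_rot": [0,0,0],"claw": 0},
    {"delta_pos": [-0.003,0,0],"delta_rot": [0,0,0],"claw": 0},
  ],
)

```text
time: 8.07
eef_pos: [0.584, 0.0565, 0.0993]
tcp_rot: [0.978, -0.208, -0.002, 0.0]
contact_force: [0.8, -0.4, 0.5]
opening: -0.0
```

```bash
cat >> h.py <<'E'
def hand(off=21.0):
    """handle angle if the grip touches the tool's -x side (off mm from TCP), tool state"""
    s=ctrl.get_state(); M=R.from_quat(s['tcp_rot']).as_matrix(); x=M[:2,0]/np.hypot(*M[:2,0])
    hd=np.arctan2(x[1],x[0])-JY; tj=w2j(s['eef_pos'])[0]; r=tj-np.array([-10,0])
    # TCP = 90*rot(th)*ey + off*(cos,sin)  => polar
    phi=np.arctan2(-r[0],r[1]); th=phi+np.arcsin(np.clip(off/np.hypot(*r),-1,1))
    f=s['contact_force'][:2]@x; print('t %.2f jig %s r %.1f z %.4f hd %.3f th %.3f  Fpush %.1f Fz %.1f F %s open %.3f'%(s['time'],tj.round(1),np.hypot(*r),s['eef_pos'][2],hd,th,f,s['contact_force'][2],s['contact_force'].round(1),s['opening']))
    return th
def nxt(th,off=21.0,rad=90,z=.1):
    p=np.array([-10,0])+rad*np.array([-np.sin(th),np.cos(th)])+off*np.array([np.cos(th),np.sin(th)])
    delta([*j2w(*p),z],JY+th)
E
python3 -c "
from h import *
th=hand(); nxt(th+.1)"
```

```text
t 8.07 jig [24.  85.2] r 91.7 z 0.0993 hd -0.147 th -0.149  Fpush 0.8 Fz 0.5 F [ 0.8 -0.4  0.5] open -0.000
t 8.07 pos [0.584  0.0565 0.0993] jig [[24.  85.2]] F [ 0.8 -0.4  0.5]
dpos [-0.0091 -0.0024 -0.0007] drot [ 0.0014  0.0031 -0.0975]
```

carry_out(
  commands=[
    {"delta_pos": [-0.0023,-0.0006,0],"delta_rot": [0,0,-0.025],"claw": 0},
    {"delta_pos": [-0.0046,-0.0012,0],"delta_rot": [0,0,-0.05],"claw": 0},
    {"delta_pos": [-0.0068,-0.0018,0],"delta_rot": [0,0,-0.075],"claw": 0},
    {"delta_pos": [-0.009,-0.0024,0],"delta_rot": [0,0.003,-0.098],"claw": 0},
  ],
)

```text
time: 8.4
eef_pos: [0.5781, 0.0613, 0.1002]
tcp_rot: [0.987, -0.158, 0.002, 0.002]
contact_force: [3.5, -4.7, 0.1]
opening: -0.0
```

```bash
python3 -c "
from h import *
th=hand(); nxt(th+.1)"
```

```text
t 8.40 jig [17.1 88.2] r 92.3 z 0.1002 hd -0.046 th -0.069  Fpush 4.8 Fz 0.1 F [ 3.5 -4.7  0.1] open -0.000
t 8.4 pos [0.5781 0.0613 0.1002] jig [[17.1 88.2]] F [ 3.5 -4.7  0.1]
dpos [-0.009  -0.002   0.0002] drot [ 0.0026 -0.0044 -0.077 ]
```

carry_out(
  commands=[
    {"delta_pos": [-0.0025,0,0],"delta_rot": [0,0,-0.02],"claw": 0},
    {"delta_pos": [-0.005,-0.0003,0],"delta_rot": [0,0,-0.04],"claw": 0},
    {"delta_pos": [-0.0075,-0.0006,0],"delta_rot": [0,0,-0.06],"claw": 0},
    {"delta_pos": [-0.01,-0.001,0],"delta_rot": [0,0,-0.09],"claw": 0},
  ],
)

```text
time: 8.73
eef_pos: [0.5695, 0.0654, 0.1006]
tcp_rot: [0.994, -0.112, 0.003, 0.002]
contact_force: [4.9, -0.6, -2.4]
opening: -0.001
```

```bash
python3 -c "
from h import *
th=hand(); nxt(th+.1)
b=Cam('scene'); a,bb,c,d=150,290,130,340
p,_=ctrl.read_camera('scene'); cv2.imwrite('pics/scene4.png',cv2.resize(p[a:bb,c:d,::-1],None,fx=3.6,fy=3.6,interpolation=2))
print(((b.proj([*ctrl.get_state()['eef_pos'][:2],.083])-[130,150])*3.6).round())
"
```

```text
t 8.73 jig [ 7.7 89.9] r 91.6 z 0.1006 hd 0.047 th 0.037  Fpush 4.9 Fz -2.4 F [ 4.9 -0.6 -2.4] open -0.001
t 8.73 pos [0.5695 0.0654 0.1006] jig [[ 7.7 89.9]] F [ 4.9 -0.6 -2.4]
dpos [-0.0091 -0.0026  0.0005] drot [ 0.0027 -0.0064 -0.0904]
[[573. 227.]]
```

View pics/scene4.png

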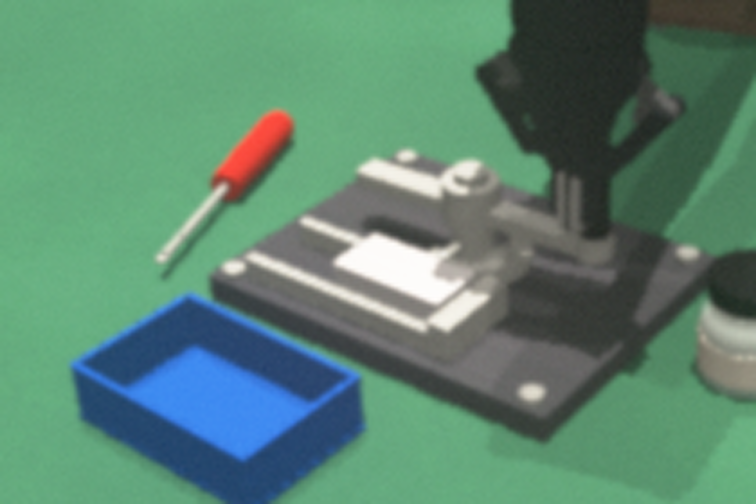

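```bash
python3 -c "
from h import *
b=Cam('scene')
for th in (0.0,.037,.08): print(((b.proj([*j2w(-10-90*np.sin(th),90*np.cos(th)),.065])-[130,150])*3.6).round())
"
```

```text
[[589. 240.]]
[[592. 237.]]
[[595. 234.]]
```

carry_out(
  commands=[
    {"delta_pos": [-0.0025,-0.0005,0],"delta_rot": [0,0,-0.025],"claw": 0},
    {"delta_pos": [-0.005,-0.001,0],"delta_rot": [0,0,-0.05],"claw": 0},
    {"delta_pos": [-0.0075,-0.0018,0],"delta_rot": [0,-0.003,-0.075],"claw": 0},
    {"delta_pos": [-0.0095,-0.0026,0],"delta_rot": [0,-0.005,-0.095],"claw": 0},
  ],
)

```text
time: 9.12
eef_pos: [0.5604, 0.0701, 0.1007]
tcp_rot: [0.998, -0.063, 0.0, 0.002]
contact_force: [3.9, -3.8, -0.5]
opening: 0.003
```

```bash
python3 -c "
from h import *
th=hand(); nxt(th+.1)"
```

```text
t 9.12 jig [-2.3 91.9] r 92.2 z 0.1007 hd 0.145 th 0.147  Fpush 4.3 Fz -0.5 F [ 3.9 -3.8 -0.5] open 0.003
t 9.12 pos [0.5604 0.0701 0.1007] jig [[-2.3 91.9]] F [ 3.9 -3.8 -0.5]
dpos [-0.0091 -0.0018  0.0007] drot [ 0.0034 -0.0007 -0.1017]
```

carry_out(
  commands=[
    {"delta_pos": [-0.0025,-0.0002,0],"delta_rot": [0,0,-0.025],"claw": 0},
    {"delta_pos": [-0.005,-0.0006,0],"delta_rot": [0,0,-0.05],"claw": 0},
    {"delta_pos": [-0.0075,-0.0012,0],"delta_rot": [0,0,-0.075],"claw": 0},
    {"delta_pos": [-0.0095,-0.0018,0],"delta_rot": [0,0,-0.1],"claw": 0},
  ],
)

```text
time: 9.45
eef_pos: [0.5512, 0.073, 0.1008]
tcp_rot: [1.0, -0.012, 0.0, 0.002]
contact_force: [3.3, -1.7, -1.3]
opening: 0.002
```

```bash
python3 -c "
from h import *
th=hand(); nxt(th+.1)"
```

```text
t 9.45 jig [-12.   92.2] r 92.2 z 0.1008 hd 0.247 th 0.251  Fpush 3.3 Fz -1.3 F [ 3.3 -1.7 -1.3] open 0.002
t 9.45 pos [0.5512 0.073  0.1008] jig [[-12.   92.2]] F [ 3.3 -1.7 -1.3]
dpos [-0.0091 -0.0018  0.0008] drot [ 0.004  -0.0008 -0.1041]
```

carry_out(
  commands=[
    {"delta_pos": [-0.0025,-0.0002,0],"delta_rot": [0,0,-0.025],"claw": 0},
    {"delta_pos": [-0.005,-0.0006,0],"delta_rot": [0,0,-0.05],"claw": 0},
    {"delta_pos": [-0.0075,-0.0012,0],"delta_rot": [0,0,-0.075],"claw": 0},
    {"delta_pos": [-0.0095,-0.0018,0],"delta_rot": [0,0,-0.1],"claw": 0},
  ],
)

```text
time: 9.78
eef_pos: [0.5415, 0.075, 0.1009]
tcp_rot: [0.999, 0.039, 0.0, 0.002]
contact_force: [4.7, -1.2, -1.7]
opening: 0.003
```

```bash
python3 -c "
from h import *
th=hand(); nxt(th+.1)"
```

```text
t 9.78 jig [-21.8  91.6] r 92.3 z 0.1009 hd 0.350 th 0.358  Fpush 4.6 Fz -1.7 F [ 4.7 -1.2 -1.7] open 0.003
t 9.78 pos [0.5415 0.075  0.1009] jig [[-21.8  91.6]] F [ 4.7 -1.2 -1.7]
dpos [-0.0091 -0.0017  0.0009] drot [ 0.0044 -0.0004 -0.1081]
```

carry_out(
  commands=[
    {"delta_pos": [-0.0025,-0.0002,0],"delta_rot": [0,0,-0.025],"claw": 0},
    {"delta_pos": [-0.005,-0.0006,0],"delta_rot": [0,0,-0.05],"claw": 0},
    {"delta_pos": [-0.0075,-0.0012,0],"delta_rot": [0.002,0,-0.075],"claw": 0},
    {"delta_pos": [-0.0095,-0.0018,0],"delta_rot": [0.004,0,-0.105],"claw": 0},
  ],
)

```text
time: 10.12
eef_pos: [0.532, 0.076, 0.1011]
tcp_rot: [0.996, 0.093, 0.001, 0.0]
contact_force: [5.9, -2.0, 0.1]
opening: -0.004
```

```bash
python3 -c "
from h import *
th=hand(); nxt(th+.1)"
```

```text
t 10.12 jig [-31.3  90. ] r 92.5 z 0.1011 hd 0.457 th 0.461  Fpush 5.4 Fz 0.1 F [ 5.9 -2.   0.1] open -0.004
t 10.12 pos [0.532  0.076  0.1011] jig [[-31.3  90. ]] F [ 5.9 -2.   0.1]
dpos [-0.0091 -0.0015  0.0011] drot [ 0.0009 -0.0014 -0.1033]
```

carry_out(
  commands=[
    {"delta_pos": [-0.0025,-0.0002,0],"delta_rot": [0,0,-0.025],"claw": 0},
    {"delta_pos": [-0.005,-0.0006,0],"delta_rot": [0,0,-0.05],"claw": 0},
    {"delta_pos": [-0.0075,-0.0011,0],"delta_rot": [0,0,-0.075],"claw": 0},
    {"delta_pos": [-0.0095,-0.0016,0.001],"delta_rot": [0,0,-0.102],"claw": 0},
  ],
)

```text
time: 10.45
eef_pos: [0.5229, 0.0761, 0.1009]
tcp_rot: [0.989, 0.145, 0.002, 0.0]
contact_force: [4.5, 0.0, 2.4]
opening: 0.003
```

```bash
python3 -c "
from h import *
th=hand(); nxt(th+.1)"
```

```text
t 10.45 jig [-40.1  87.7] r 92.7 z 0.1009 hd 0.562 th 0.559  Fpush 4.3 Fz 2.4 F [4.5 0.  2.4] open 0.003
t 10.45 pos [0.5229 0.0761 0.1009] jig [[-40.1  87.7]] F [4.5 0.  2.4]
dpos [-0.0091 -0.0014  0.0009] drot [ 0.0011 -0.0032 -0.0976]
```

carry_out(
  commands=[
    {"delta_pos": [-0.0025,-0.0002,0],"delta_rot": [0,0,-0.025],"claw": 0},
    {"delta_pos": [-0.005,-0.0006,0],"delta_rot": [0,0,-0.05],"claw": 0},
    {"delta_pos": [-0.0075,-0.0011,0],"delta_rot": [0,0,-0.075],"claw": 0},
    {"delta_pos": [-0.0095,-0.0016,0],"delta_rot": [0,0,-0.1],"claw": 0},
  ],
)

```text
time: 10.78
eef_pos: [0.5136, 0.0752, 0.1013]
tcp_rot: [0.981, 0.195, 0.002, 0.0]
contact_force: [4.4, -0.1, -0.8]
opening: -0.002
```

```bash
python3 -c "
from h import *
th=hand(); nxt(th+.08)"
```

```text
t 10.78 jig [-48.8  84.3] r 92.8 z 0.1013 hd 0.664 th 0.660  Fpush 4.1 Fz -0.8 F [ 4.4 -0.1 -0.8] open -0.002
t 10.78 pos [0.5136 0.0752 0.1013] jig [[-48.8  84.3]] F [ 4.4 -0.1 -0.8]
dpos [-0.0073 -0.001   0.0013] drot [ 0.0017 -0.0045 -0.0758]
```

carry_out(
  commands=[
    {"delta_pos": [-0.0025,-0.0002,0],"delta_rot": [0,0,-0.025],"claw": 0},
    {"delta_pos": [-0.005,-0.0006,0],"delta_rot": [0,0,-0.05],"claw": 0},
    {"delta_pos": [-0.0075,-0.001,0.001],"delta_rot": [0,-0.003,-0.078],"claw": 0},
  ],
)

```text
time: 11.03
eef_pos: [0.5069, 0.0739, 0.1013]
tcp_rot: [0.972, 0.234, 0.002, 0.0]
contact_force: [6.3, 2.0, 4.5]
opening: 0.0
```

```bash
python3 -c "
from h import *
th=hand(); nxt(th+.08)
p,_=ctrl.read_camera('scene'); cv2.imwrite('pics/scene5.png',cv2.resize(p[150:290,130:340,::-1],None,fx=3.6,fy=3.6,interpolation=2))"
```

```text
t 11.03 jig [-54.9  81.3] r 92.8 z 0.1013 hd 0.744 th 0.733  Fpush 6.5 Fz 4.5 F [6.3 2.  4.5] open 0.000
t 11.03 pos [0.5069 0.0739 0.1013] jig [[-54.9  81.3]] F [6.3 2.  4.5]
dpos [-0.0073 -0.001   0.0012] drot [ 0.0015 -0.0043 -0.0689]
```

View pics/scene5.png

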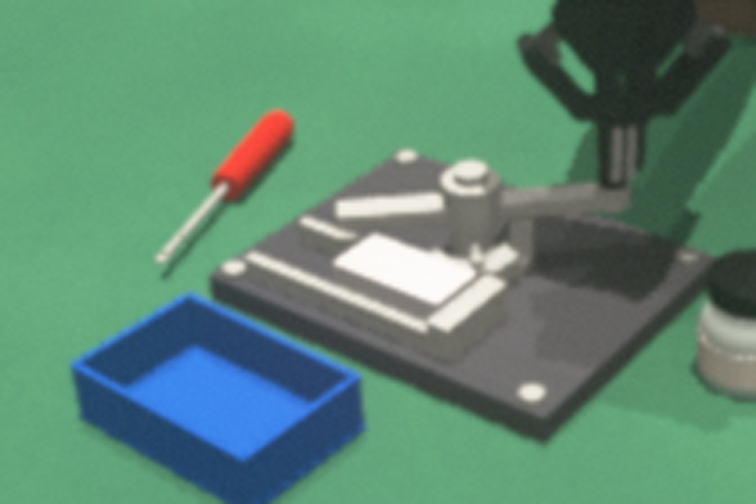

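The handle has turned (toe tip at (345,208)) and the force is rising, so the ramp has started.

carry_out(
  commands=[
    {"delta_pos": [-0.0025,-0.0002,0],"delta_rot": [0,0,-0.025],"claw": 0},
    {"delta_pos": [-0.005,-0.0006,0],"delta_rot": [0,0,-0.05],"claw": 0},
    {"delta_pos": [-0.0075,-0.001,0.001],"delta_rot": [0,-0.003,-0.075],"claw": 0},
  ],
)

```text
time: 11.33
eef_pos: [0.5004, 0.0722, 0.1015]
tcp_rot: [0.963, 0.271, 0.002, -0.0]
contact_force: [5.7, 3.5, 4.6]
opening: -0.002
```

```bash
python3 -c "
from h import *
th=hand(); nxt(th+.08)"
```

```text
t 11.33 jig [-60.7  77.9] r 92.9 z 0.1015 hd 0.821 th 0.805  Fpush 6.7 Fz 4.6 F [5.7 3.5 4.6] open -0.002
t 11.33 pos [0.5004 0.0722 0.1015] jig [[-60.7  77.9]] F [5.7 3.5 4.6]
dpos [-0.0073 -0.001   0.0015] drot [ 0.0012 -0.004  -0.0637]
```

carry_out(
  commands=[
    {"delta_pos": [-0.0027,-0.0002,0],"delta_rot": [0,0,-0.022],"claw": 0},
    {"delta_pos": [-0.0054,-0.0006,0],"delta_rot": [0,0,-0.045],"claw": 0},
    {"delta_pos": [-0.008,-0.001,0.001],"delta_rot": [0,-0.003,-0.068],"claw": 0},
  ],
)

```text
time: 11.58
eef_pos: [0.4946, 0.0701, 0.102]
tcp_rot: [0.953, 0.304, 0.003, -0.0]
contact_force: [7.1, 6.3, 5.3]
opening: 0.001
```

```bash
python3 -c "
from h import *
th=hand(); nxt(th+.08)"
```

```text
t 11.58 jig [-65.7  74.3] r 92.9 z 0.1020 hd 0.889 th 0.872  Fpush 9.5 Fz 5.3 F [7.1 6.3 5.3] open 0.001
t 11.58 pos [0.4946 0.0701 0.102 ] jig [[-65.7  74.3]] F [7.1 6.3 5.3]
dpos [-0.0073 -0.001   0.0019] drot [ 0.0016 -0.0064 -0.0625]
```

carry_out(
  commands=[
    {"delta_pos": [-0.0027,-0.0002,0],"delta_rot": [0,0,-0.022],"claw": 0},
    {"delta_pos": [-0.0054,-0.0006,0],"delta_rot": [0,0,-0.045],"claw": 0},
    {"delta_pos": [-0.008,-0.001,0.001],"delta_rot": [0,-0.004,-0.068],"claw": 0},
  ],
)

```text
time: 11.83
eef_pos: [0.4893, 0.0679, 0.1026]
tcp_rot: [0.942, 0.336, 0.005, -0.001]
contact_force: [6.2, 7.1, 5.7]
opening: 0.001
```

```bash
python3 -c "
from h import *
th=hand(); nxt(th+.08)"
```

```text
t 11.83 jig [-70.2  70.7] r 92.9 z 0.1026 hd 0.957 th 0.934  Fpush 9.3 Fz 5.7 F [6.2 7.1 5.7] open 0.001
t 11.83 pos [0.4893 0.0679 0.1026] jig [[-70.2  70.7]] F [6.2 7.1 5.7]
dpos [-0.0073 -0.0011  0.0025] drot [ 0.0024 -0.009  -0.0564]
```

carry_out(
  commands=[
    {"delta_pos": [-0.0027,-0.0002,0.0005],"delta_rot": [0,0,-0.02],"claw": 0},
    {"delta_pos": [-0.0054,-0.0006,0.001],"delta_rot": [0,0,-0.04],"claw": 0},
    {"delta_pos": [-0.008,-0.001,0.0015],"delta_rot": [0,-0.006,-0.06],"claw": 0},
  ],
)

```text
time: 12.08
eef_pos: [0.4848, 0.0655, 0.1031]
tcp_rot: [0.931, 0.364, 0.006, -0.0]
contact_force: [6.7, 8.6, 4.7]
opening: -0.0
```

```bash
python3 -c "
from h import *
th=hand(); nxt(th+.08)"
```

```text
t 12.08 jig [-74.   67.2] r 92.8 z 0.1031 hd 1.017 th 0.989  Fpush 10.7 Fz 4.7 F [6.7 8.6 4.7] open -0.000
t 12.08 pos [0.4848 0.0655 0.1031] jig [[-74.   67.2]] F [6.7 8.6 4.7]
dpos [-0.0073 -0.0012  0.003 ] drot [ 0.0039 -0.0112 -0.0522]
```

carry_out(
  commands=[
    {"delta_pos": [-0.0027,-0.0002,0.0005],"delta_rot": [0,0,-0.015],"claw": 0},
    {"delta_pos": [-0.0054,-0.0006,0.001],"delta_rot": [0,0,-0.03],"claw": 0},
    {"delta_pos": [-0.0075,-0.001,0.0015],"delta_rot": [0,-0.006,-0.05],"claw": 0},
    {"delta_pos": [-0.0075,-0.001,0.0015],"delta_rot": [0,-0.006,-0.05],"claw": 0},
  ],
)

```text
time: 12.42
eef_pos: [0.4805, 0.0631, 0.1037]
tcp_rot: [0.922, 0.387, 0.006, -0.0]
contact_force: [5.5, 6.9, 5.4]
opening: 0.001
```

```bash
python3 -c "
from h import *
th=hand(); nxt(th+.08)"
```

```text
t 12.42 jig [-77.5  63.8] r 92.9 z 0.1037 hd 1.066 th 1.041  Fpush 8.8 Fz 5.4 F [5.5 6.9 5.4] open 0.001
t 12.42 pos [0.4805 0.0631 0.1037] jig [[-77.5  63.8]] F [5.5 6.9 5.4]
dpos [-0.0073 -0.0011  0.0036] drot [ 0.0047 -0.012  -0.0554]
```

carry_out(
  commands=[
    {"delta_pos": [-0.0027,-0.0002,0.0005],"delta_rot": [0,0,-0.015],"claw": 0},
    {"delta_pos": [-0.0054,-0.0006,0.001],"delta_rot": [0,0,-0.03],"claw": 0},
    {"delta_pos": [-0.0075,-0.001,0.002],"delta_rot": [0,-0.008,-0.05],"claw": 0},
    {"delta_pos": [-0.0075,-0.001,0.002],"delta_rot": [0,-0.008,-0.05],"claw": 0},
  ],
)

```text
time: 12.75
eef_pos: [0.4765, 0.0605, 0.104]
tcp_rot: [0.912, 0.41, 0.006, 0.0]
contact_force: [5.1, 6.4, 6.6]
opening: 0.001
```

```bash
python3 -c "
from h import *
th=hand(); nxt(th+.08)"
```

```text
t 12.75 jig [-80.6  60.2] r 92.8 z 0.1040 hd 1.116 th 1.092  Fpush 8.2 Fz 6.6 F [5.1 6.4 6.6] open 0.001
t 12.75 pos [0.4765 0.0605 0.104 ] jig [[-80.6  60.2]] F [5.1 6.4 6.6]
dpos [-0.0073 -0.0012  0.0039] drot [ 0.0059 -0.0108 -0.0569]
```

carry_out(
  commands=[
    {"delta_pos": [-0.0027,-0.0002,0.0005],"delta_rot": [0,0,-0.015],"claw": 0},
    {"delta_pos": [-0.005,-0.0006,0.001],"delta_rot": [0,0,-0.03],"claw": 0},
    {"delta_pos": [-0.007,-0.001,0.002],"delta_rot": [0.002,-0.008,-0.05],"claw": 0},
    {"delta_pos": [-0.007,-0.001,0.002],"delta_rot": [0.002,-0.008,-0.05],"claw": 0},
  ],
)

```text
time: 13.08
eef_pos: [0.4732, 0.0581, 0.1043]
tcp_rot: [0.902, 0.432, 0.006, 0.0]
contact_force: [4.0, 7.6, 5.7]
opening: 0.003
```

```bash
python3 -c "
from h import *
th=hand(); nxt(th+.06)
p,_=ctrl.read_camera('scene'); cv2.imwrite('pics/scene6.png',cv2.resize(p[150:290,130:340,::-1],None,fx=3.6,fy=3.6,interpolation=2))"
```

```text
t 13.08 jig [-83.1  57. ] r 92.7 z 0.1043 hd 1.165 th 1.137  Fpush 8.4 Fz 5.7 F [4.  7.6 5.7] open 0.003
t 13.08 pos [0.4732 0.0581 0.1043] jig [[-83.1  57. ]] F [4.  7.6 5.7]
dpos [-0.0055 -0.001   0.0042] drot [ 0.0051 -0.0098 -0.0325]
```

View pics/scene6.png

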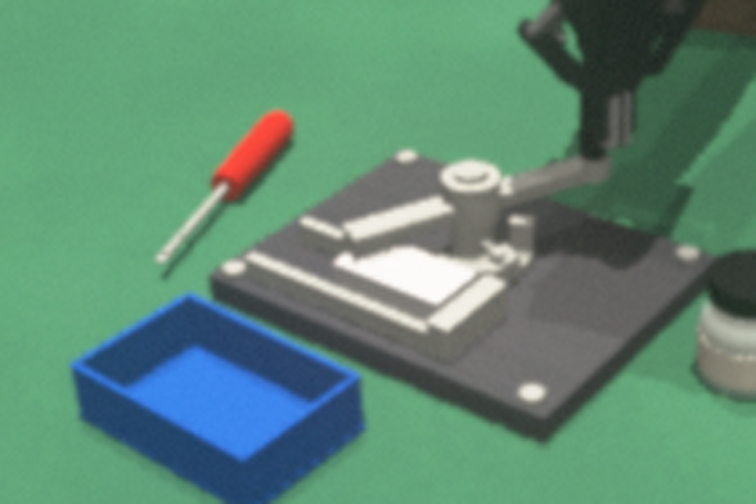

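The toe tip is at (347,230), coming in over the blank, with the handle high on the ramp. From here I'll take smaller steps.

carry_out(
  commands=[
    {"delta_pos": [-0.003,-0.0004,0.001],"delta_rot": [0.002,-0.004,-0.012],"claw": 0},
    {"delta_pos": [-0.0055,-0.0008,0.0025],"delta_rot": [0.004,-0.008,-0.025],"claw": 0},
    {"delta_pos": [-0.0055,-0.0008,0.0025],"delta_rot": [0.004,-0.008,-0.025],"claw": 0},
  ],
)

```text
time: 13.38
eef_pos: [0.4712, 0.0563, 0.104]
tcp_rot: [0.897, 0.443, 0.005, -0.001]
contact_force: [4.7, 6.3, 5.0]
opening: -0.003
```

```bash
python3 -c "
from h import *
th=hand(); nxt(th+.06)"
```

```text
t 13.38 jig [-84.6  54.7] r 92.5 z 0.1040 hd 1.189 th 1.167  Fpush 7.9 Fz 5.0 F [4.7 6.3 5. ] open -0.003
t 13.38 pos [0.4712 0.0563 0.104 ] jig [[-84.6  54.7]] F [4.7 6.3 5. ]
dpos [-0.0054 -0.0012  0.0039] drot [ 0.0027 -0.0088 -0.0381]
```

carry_out(
  commands=[
    {"delta_pos": [-0.003,-0.0004,0.001],"delta_rot": [0.002,-0.004,-0.015],"claw": 0},
    {"delta_pos": [-0.0055,-0.0008,0.0025],"delta_rot": [0.004,-0.008,-0.03],"claw": 0},
    {"delta_pos": [-0.0055,-0.0008,0.0025],"delta_rot": [0.004,-0.008,-0.03],"claw": 0},
  ],
)

```text
time: 13.63
eef_pos: [0.4693, 0.0545, 0.1037]
tcp_rot: [0.89, 0.456, 0.004, -0.002]
contact_force: [5.2, 6.8, 4.5]
opening: -0.001
```

```bash
python3 -c "
from h import *
th=hand(); nxt(th+.06)"
```

```text
t 13.63 jig [-85.9  52.5] r 92.3 z 0.1037 hd 1.218 th 1.195  Fpush 8.5 Fz 4.5 F [5.2 6.8 4.5] open -0.001
t 13.63 pos [0.4693 0.0545 0.1037] jig [[-85.9  52.5]] F [5.2 6.8 4.5]
dpos [-0.0054 -0.0013  0.0037] drot [ 0.0003 -0.0082 -0.0376]
```

carry_out(
  commands=[
    {"delta_pos": [-0.003,-0.0006,0.001],"delta_rot": [0,-0.004,-0.015],"claw": 0},
    {"delta_pos": [-0.006,-0.0012,0.002],"delta_rot": [0,-0.008,-0.035],"claw": 0},
    {"delta_pos": [-0.006,-0.0012,0.002],"delta_rot": [0,-0.008,-0.035],"claw": 0},
  ],
)

```text
time: 13.88
eef_pos: [0.4669, 0.0524, 0.104]
tcp_rot: [0.882, 0.471, 0.004, -0.001]
contact_force: [4.1, 6.2, 5.3]
opening: 0.002
```

```bash
python3 -c "
from h import *
th=hand(); nxt(th+.06)"
```

```text
t 13.88 jig [-87.7  49.8] r 92.3 z 0.1040 hd 1.252 th 1.230  Fpush 7.5 Fz 5.3 F [4.1 6.2 5.3] open 0.002
t 13.88 pos [0.4669 0.0524 0.104 ] jig [[-87.7  49.8]] F [4.1 6.2 5.3]
dpos [-0.0054 -0.0013  0.0039] drot [ 0.0023 -0.0073 -0.0381]
```

carry_out(
  commands=[
    {"delta_pos": [-0.003,-0.0006,0.001],"delta_rot": [0,-0.004,-0.015],"claw": 0},
    {"delta_pos": [-0.006,-0.0012,0.002],"delta_rot": [0,-0.008,-0.035],"claw": 0},
    {"delta_pos": [-0.006,-0.0012,0.002],"delta_rot": [0,-0.008,-0.035],"claw": 0},
  ],
)

```text
time: 14.13
eef_pos: [0.4645, 0.0502, 0.1042]
tcp_rot: [0.874, 0.486, 0.004, 0.0]
contact_force: [4.3, 7.8, 6.1]
opening: 0.001
```

```bash
python3 -c "
from h import *
th=hand(); nxt(th+.06)"
```

```text
t 14.13 jig [-89.4  47.1] r 92.3 z 0.1042 hd 1.287 th 1.265  Fpush 8.9 Fz 6.1 F [4.3 7.8 6.1] open 0.001
t 14.13 pos [0.4645 0.0502 0.1042] jig [[-89.4  47.1]] F [4.3 7.8 6.1]
dpos [-0.0054 -0.0014  0.0041] drot [ 0.0043 -0.0065 -0.0386]
```

carry_out(
  commands=[
    {"delta_pos": [-0.003,-0.0006,0.001],"delta_rot": [0,-0.004,-0.015],"claw": 0},
    {"delta_pos": [-0.006,-0.0012,0.002],"delta_rot": [0.003,-0.007,-0.035],"claw": 0},
    {"delta_pos": [-0.006,-0.0012,0.002],"delta_rot": [0.003,-0.007,-0.035],"claw": 0},
  ],
)

```text
time: 14.38
eef_pos: [0.4623, 0.0479, 0.1045]
tcp_rot: [0.866, 0.501, 0.004, -0.0]
contact_force: [5.1, 6.7, 5.8]
opening: -0.0
```

```bash
python3 -c "
from h import *
th=hand(); nxt(th+.06)"
```

```text
t 14.38 jig [-90.9  44.2] r 92.2 z 0.1045 hd 1.321 th 1.301  Fpush 8.4 Fz 5.8 F [5.1 6.7 5.8] open -0.000
t 14.38 pos [0.4623 0.0479 0.1045] jig [[-90.9  44.2]] F [5.1 6.7 5.8]
dpos [-0.0054 -0.0015  0.0045] drot [ 0.0031 -0.0065 -0.0399]
```

carry_out(
  commands=[
    {"delta_pos": [-0.003,-0.0006,0.001],"delta_rot": [0,-0.004,-0.015],"claw": 0},
    {"delta_pos": [-0.006,-0.0012,0.002],"delta_rot": [0.003,-0.007,-0.035],"claw": 0},
    {"delta_pos": [-0.006,-0.0012,0.002],"delta_rot": [0.003,-0.007,-0.035],"claw": 0},
  ],
)

```text
time: 14.63
eef_pos: [0.4601, 0.0455, 0.1048]
tcp_rot: [0.857, 0.516, 0.003, -0.001]
contact_force: [4.3, 7.6, 6.1]
opening: 0.003
```

```bash
python3 -c "
from h import *
th=hand(); nxt(th+.06)"
```

```text
t 14.63 jig [-92.4  41.3] r 92.2 z 0.1048 hd 1.355 th 1.336  Fpush 8.8 Fz 6.1 F [4.3 7.6 6.1] open 0.003
t 14.63 pos [0.4601 0.0455 0.1048] jig [[-92.4  41.3]] F [4.3 7.6 6.1]
dpos [-0.0054 -0.0015  0.0047] drot [ 0.0019 -0.0066 -0.0405]
```

carry_out(
  commands=[
    {"delta_pos": [-0.003,-0.0006,0.001],"delta_rot": [0,-0.004,-0.018],"claw": 0},
    {"delta_pos": [-0.0055,-0.0013,0.002],"delta_rot": [0.002,-0.007,-0.035],"claw": 0},
    {"delta_pos": [-0.0055,-0.0013,0.002],"delta_rot": [0.002,-0.007,-0.035],"claw": 0},
  ],
)

```text
time: 14.88
eef_pos: [0.4583, 0.0434, 0.105]
tcp_rot: [0.848, 0.53, 0.003, -0.001]
contact_force: [4.9, 7.8, 5.5]
opening: 0.003
```

```bash
python3 -c "
from h import *
th=hand(); nxt(th+.06)
p,_=ctrl.read_camera('scene'); cv2.imwrite('pics/scene7.png',cv2.resize(p[150:290,130:340,::-1],None,fx=3.6,fy=3.6,interpolation=2))"
```

```text
t 14.88 jig [-93.6  38.9] r 92.2 z 0.1050 hd 1.389 th 1.365  Fpush 9.2 Fz 5.5 F [4.9 7.8 5.5] open 0.003
t 14.88 pos [0.4583 0.0434 0.105 ] jig [[-93.6  38.9]] F [4.9 7.8 5.5]
dpos [-0.0054 -0.0015  0.0049] drot [ 0.002  -0.0067 -0.0363]
```

View pics/scene7.png

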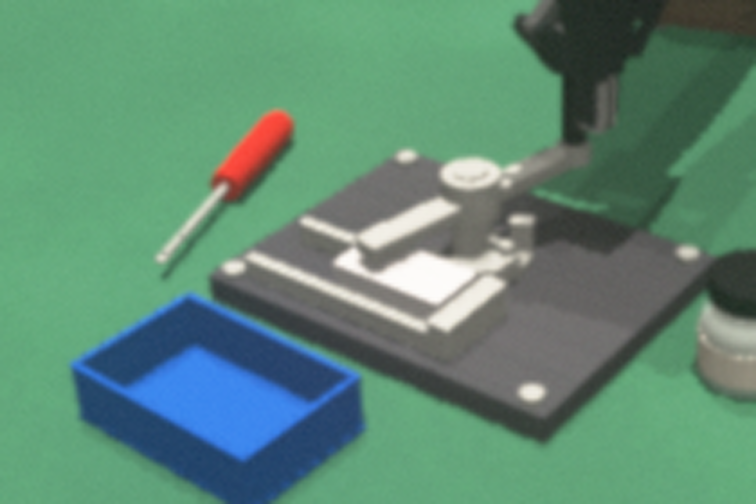

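The toe tip is at (365,243) over the blank's edge, still high. I'll continue.

carry_out(
  commands=[
    {"delta_pos": [-0.003,-0.0006,0.001],"delta_rot": [0,-0.004,-0.018],"claw": 0},
    {"delta_pos": [-0.0055,-0.0013,0.002],"delta_rot": [0.002,-0.007,-0.033],"claw": 0},
    {"delta_pos": [-0.0055,-0.0013,0.002],"delta_rot": [0.002,-0.007,-0.033],"claw": 0},
  ],
)

```text
time: 15.18
eef_pos: [0.4563, 0.0411, 0.1051]
tcp_rot: [0.839, 0.544, 0.003, -0.001]
contact_force: [4.6, 7.4, 5.7]
opening: 0.001
```

```bash
python3 -c "
from h import *
th=hand(); nxt(th+.06)"
```

```text
t 15.18 jig [-94.8  36.1] r 92.2 z 0.1051 hd 1.421 th 1.399  Fpush 8.6 Fz 5.7 F [4.6 7.4 5.7] open 0.001
t 15.18 pos [0.4563 0.0411 0.1051] jig [[-94.8  36.1]] F [4.6 7.4 5.7]
dpos [-0.0054 -0.0015  0.0051] drot [ 0.002  -0.0057 -0.0374]
```

carry_out(
  commands=[
    {"delta_pos": [-0.003,-0.0006,0.001],"delta_rot": [0,-0.004,-0.018],"claw": 0},
    {"delta_pos": [-0.0055,-0.0013,0.002],"delta_rot": [0.002,-0.007,-0.033],"claw": 0},
    {"delta_pos": [-0.0055,-0.0013,0.002],"delta_rot": [0.002,-0.007,-0.033],"claw": 0},
  ],
)

```text
time: 15.43
eef_pos: [0.4522, 0.0375, 0.1035]
tcp_rot: [0.83, 0.558, -0.001, -0.001]
contact_force: [0.2, 0.1, 0.3]
opening: -0.003
```

```bash
python3 -c "
from h import *
th=hand(); nxt(th+.06)"
```

```text
t 15.43 jig [-97.8  31.5] r 93.3 z 0.1035 hd 1.455 th 1.453  Fpush 0.1 Fz 0.3 F [0.2 0.1 0.3] open -0.003
t 15.43 pos [0.4522 0.0375 0.1035] jig [[-97.8  31.5]] F [0.2 0.1 0.3]
dpos [-0.0054 -0.0002  0.0035] drot [-0.0027  0.0006 -0.0577]
```

```bash
python3 -c "
from h import *
p,_=ctrl.read_camera('scene'); cv2.imwrite('pics/scene8.png',cv2.resize(p[150:290,130:340,::-1],None,fx=3.6,fy=3.6,interpolation=2))"
```

```text
(no output)
```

View pics/scene8.png

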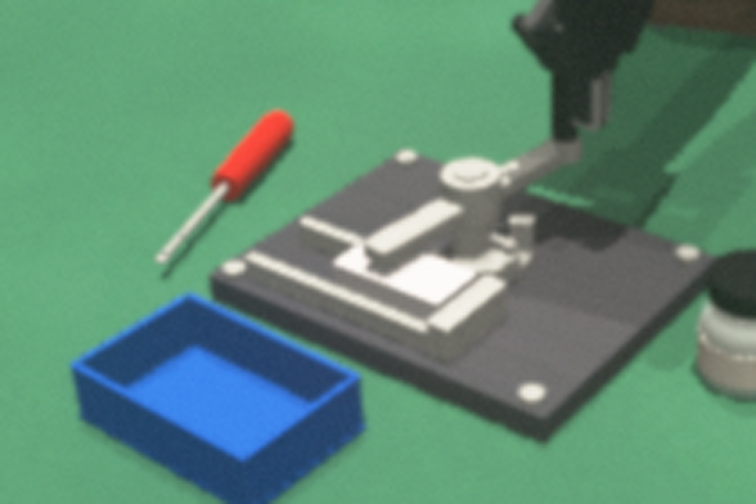

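The hub top is still at (470,172), so the handle hasn't dropped. It is most likely on the crest, so I'll go on gently.

carry_out(
  commands=[
    {"delta_pos": [-0.0015,0,0.001],"delta_rot": [0,0,-0.015],"claw": 0},
    {"delta_pos": [-0.003,0,0.002],"delta_rot": [0,0,-0.03],"claw": 0},
  ],
)

```text
time: 15.65
eef_pos: [0.4492, 0.0347, 0.1002]
tcp_rot: [0.821, 0.571, -0.003, -0.002]
contact_force: [0.3, 1.3, 0.6]
opening: 0.001
```

```bash
python3 -c "
from h import *
th=hand(); nxt(th+.04)"
```

```text
t 15.65 jig [-100.   28.] r 94.3 z 0.1002 hd 1.487 th 1.493  Fpush 1.3 Fz 0.6 F [0.3 1.3 0.6] open 0.001
t 15.65 pos [0.4492 0.0347 0.1002] jig [[-100.   28.]] F [0.3 1.3 0.6]
dpos [-0.0036  0.0012  0.0002] drot [-0.007   0.0021 -0.0468]
```

carry_out(
  commands=[
    {"delta_pos": [-0.0015,0,0.001],"delta_rot": [0,0,-0.015],"claw": 0},
    {"delta_pos": [-0.003,0,0.001],"delta_rot": [0,0,-0.03],"claw": 0},
  ],
)

```text
time: 15.82
eef_pos: [0.4472, 0.0318, 0.0985]
tcp_rot: [0.812, 0.584, -0.004, -0.003]
contact_force: [-0.1, 0.1, -0.5]
opening: -0.001
```

```bash
python3 -c "
from h import *
th=hand(); nxt(th+.04)"
```

```text
t 15.82 jig [-101.2   24.7] r 94.5 z 0.0985 hd 1.518 th 1.530  Fpush 0.1 Fz -0.5 F [-0.1  0.1 -0.5] open -0.001
t 15.82 pos [0.4472 0.0318 0.0985] jig [[-101.2   24.7]] F [-0.1  0.1 -0.5]
dpos [-0.0036  0.0014 -0.0016] drot [-0.0094  0.0023 -0.0522]
```

```bash
python3 -c "
from h import *
p,_=ctrl.read_camera('scene'); cv2.imwrite('pics/scene9.png',cv2.resize(p[150:290,130:340,::-1],None,fx=3.6,fy=3.6,interpolation=2))"
```

```text
(no output)
```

View pics/scene9.png

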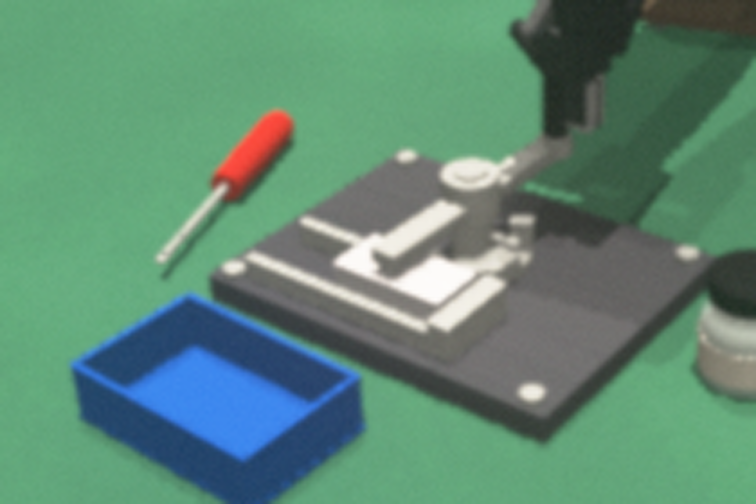

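The toe tip has moved on to (385,252) and is still raised. Force is near zero, which fits being just past the crest.

carry_out(
  commands=[
    {"delta_pos": [-0.0018,0.0007,-0.001],"delta_rot": [-0.004,0,-0.02],"claw": 0},
    {"delta_pos": [-0.0035,0.0014,-0.0015],"delta_rot": [-0.008,0,-0.04],"claw": 0},
  ],
)

```text
time: 16.03
eef_pos: [0.4467, 0.0275, 0.0995]
tcp_rot: [0.8, 0.601, -0.002, -0.0]
contact_force: [0.4, -0.4, -0.3]
opening: 0.003
```

```bash
python3 -c "
from h import *
th=hand(); nxt(th+.04)"
```

```text
t 16.03 jig [-100.4   20.4] r 92.7 z 0.0995 hd 1.560 th 1.577  Fpush -0.3 Fz -0.3 F [ 0.4 -0.4 -0.3] open 0.003
t 16.03 pos [0.4467 0.0275 0.0995] jig [[-100.4   20.4]] F [ 0.4 -0.4 -0.3]
dpos [-0.0036 -0.0004 -0.0004] drot [-0.003   0.0034 -0.0575]
```

carry_out(
  commands=[
    {"delta_pos": [-0.0018,0.0003,0],"delta_rot": [-0.002,0,-0.02],"claw": 0},
    {"delta_pos": [-0.0035,0.0005,0],"delta_rot": [-0.004,0,-0.04],"claw": 0},
  ],
)

```text
time: 16.2
eef_pos: [0.4458, 0.0237, 0.0993]
tcp_rot: [0.787, 0.617, -0.001, 0.001]
contact_force: [-0.2, -0.6, 0.2]
opening: -0.001
```

```bash
python3 -c "
from h import *
th=hand(); nxt(th+.04)
p,_=ctrl.read_camera('scene'); cv2.imwrite('pics/scene10.png',cv2.resize(p[150:290,130:340,::-1],None,fx=3.6,fy=3.6,interpolation=2))"
```

```text
t 16.20 jig [-100.3   16.5] r 91.8 z 0.0993 hd 1.601 th 1.621  Fpush -0.7 Fz 0.2 F [-0.2 -0.6  0.2] open -0.001
t 16.2 pos [0.4458 0.0237 0.0993] jig [[-100.3   16.5]] F [-0.2 -0.6  0.2]
dpos [-0.0036 -0.0014 -0.0007] drot [-0.      0.0038 -0.0596]
```

View pics/scene10.png

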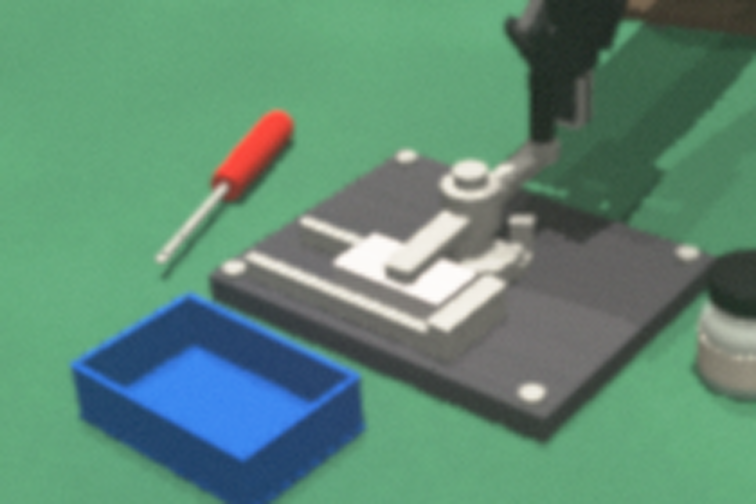

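It dropped: the hub sits lower, with the spindle end showing at (470,170), and the toe lies flat on the blank at (400,265). I'll feel gently for the wall to confirm it is seated.

carry_out(
  commands=[
    {"delta_pos": [-0.0015,0,0],"delta_rot": [0,0,-0.015],"claw": 0},
    {"delta_pos": [-0.002,0,0],"delta_rot": [0,0,-0.02],"claw": 0},
  ],
)

```text
time: 16.42
eef_pos: [0.4452, 0.0214, 0.0992]
tcp_rot: [0.78, 0.625, -0.002, 0.001]
contact_force: [-0.6, -0.0, 0.1]
opening: 0.0
```

carry_out(
  commands=[
    {"delta_pos": [-0.0015,0,0],"delta_rot": [0,0,-0.015],"claw": 0},
    {"delta_pos": [-0.0015,0,0],"delta_rot": [0,0,-0.015],"claw": 0},
  ],
)

```text
time: 16.58
eef_pos: [0.4448, 0.0199, 0.0992]
tcp_rot: [0.775, 0.631, -0.002, 0.001]
contact_force: [-0.9, 1.1, -0.5]
opening: 0.001
```

```bash
python3 -c "
from h import *
th=hand(); nxt(th+.04)"
```

```text
t 16.58 jig [-100.3   12.5] r 91.1 z 0.0992 hd 1.638 th 1.665  Fpush 0.9 Fz -0.5 F [-0.9  1.1 -0.5] open 0.001
t 16.58 pos [0.4448 0.0199 0.0992] jig [[-100.3   12.5]] F [-0.9  1.1 -0.5]
dpos [-0.0037 -0.002  -0.0007] drot [-0.0005  0.0038 -0.0671]
```

carry_out(
  commands=[
    {"delta_pos": [-0.0015,-0.0004,0],"delta_rot": [0,0,-0.02],"claw": 0},
    {"delta_pos": [-0.002,-0.0008,0],"delta_rot": [0,0,-0.03],"claw": 0},
  ],
)

```text
time: 16.75
eef_pos: [0.444, 0.0184, 0.0994]
tcp_rot: [0.766, 0.643, -0.001, 0.001]
contact_force: [2.5, 3.3, -0.9]
opening: -0.0
```

carry_out(
  commands=[
    {"delta_pos": [-0.001,-0.0003,0],"delta_rot": [0,0,-0.015],"claw": 0},
    {"delta_pos": [-0.0015,-0.0006,0],"delta_rot": [0,0,-0.02],"claw": 0},
  ],
)

```text
time: 16.92
eef_pos: [0.4435, 0.0174, 0.0995]
tcp_rot: [0.759, 0.651, 0.0, 0.001]
contact_force: [2.6, 4.0, -1.4]
opening: 0.001
```

```bash
python3 -c "
from h import *
th=hand(); nxt(th+.04)"
```

```text
t 16.92 jig [-100.8    9.8] r 91.3 z 0.0995 hd 1.690 th 1.696  Fpush 4.3 Fz -1.4 F [ 2.6  4.  -1.4] open 0.001
t 16.92 pos [0.4435 0.0174 0.0995] jig [[-100.8    9.8]] F [ 2.6  4.  -1.4]
dpos [-0.0036 -0.0018 -0.0005] drot [ 0.0018  0.0012 -0.0457]
```

carry_out(
  commands=[
    {"delta_pos": [-0.001,-0.0003,0],"delta_rot": [0,0,-0.01],"claw": 0},
    {"delta_pos": [-0.0018,-0.0004,0],"delta_rot": [0,0,-0.01],"claw": 0},
    {"delta_pos": [-0.0018,-0.0004,0],"delta_rot": [0,0,-0.01],"claw": 0},
  ],
)

```text
time: 17.17
eef_pos: [0.4431, 0.0159, 0.0995]
tcp_rot: [0.756, 0.655, 0.001, 0.001]
contact_force: [2.6, 4.6, -1.2]
opening: 0.001
```

```bash
python3 -c "
from h import *
th=hand(); nxt(th+.04)"
```

```text
t 17.17 jig [-100.9    8.3] r 91.2 z 0.0995 hd 1.700 th 1.712  Fpush 4.9 Fz -1.2 F [ 2.6  4.6 -1.2] open 0.001
t 17.17 pos [0.4431 0.0159 0.0995] jig [[-100.9    8.3]] F [ 2.6  4.6 -1.2]
dpos [-0.0036 -0.0019 -0.0005] drot [ 0.0026  0.0003 -0.0521]
```

carry_out(
  commands=[
    {"delta_pos": [-0.001,-0.0003,0],"delta_rot": [0,0,-0.005],"claw": 0},
    {"delta_pos": [-0.002,-0.0003,0],"delta_rot": [0,0,-0.005],"claw": 0},
    {"delta_pos": [-0.002,-0.0003,0],"delta_rot": [0,0,-0.005],"claw": 0},
  ],
)

```text
time: 17.42
eef_pos: [0.4426, 0.0143, 0.0995]
tcp_rot: [0.754, 0.657, 0.001, 0.001]
contact_force: [2.8, 4.4, -1.6]
opening: -0.004
```

```bash
python3 -c "
from h import *
th=hand(); nxt(th+.04)"
```

```text
t 17.42 jig [-100.8    6.6] r 91.1 z 0.0995 hd 1.705 th 1.731  Fpush 4.8 Fz -1.6 F [ 2.8  4.4 -1.6] open -0.004
t 17.42 pos [0.4426 0.0143 0.0995] jig [[-100.8    6.6]] F [ 2.8  4.4 -1.6]
dpos [-0.0037 -0.002  -0.0005] drot [ 0.0032 -0.0008 -0.0658]
```

carry_out(
  commands=[
    {"delta_pos": [-0.001,-0.0003,0],"delta_rot": [0,0,-0.015],"claw": 0},
    {"delta_pos": [-0.0022,-0.0007,0],"delta_rot": [0,0,-0.03],"claw": 0},
    {"delta_pos": [-0.0022,-0.0007,0],"delta_rot": [0,0,-0.03],"claw": 0},
  ],
)

```text
time: 17.67
eef_pos: [0.4418, 0.0125, 0.0995]
tcp_rot: [0.744, 0.668, 0.002, 0.001]
contact_force: [3.2, 5.0, -0.5]
opening: -0.001
```

```bash
python3 -c "
from h import *
th=hand(); nxt(th+.04)"
```

```text
t 17.67 jig [-101.1    4.7] r 91.2 z 0.0995 hd 1.736 th 1.752  Fpush 5.3 Fz -0.5 F [ 3.2  5.  -0.5] open -0.001
t 17.67 pos [0.4418 0.0125 0.0995] jig [[-101.1    4.7]] F [ 3.2  5.  -0.5]
dpos [-0.0036 -0.0019 -0.0005] drot [ 0.0042 -0.0018 -0.0562]
```

carry_out(
  commands=[
    {"delta_pos": [-0.001,-0.0003,0],"delta_rot": [0,0,-0.015],"claw": 0},
    {"delta_pos": [-0.0022,-0.0007,0],"delta_rot": [0,0,-0.025],"claw": 0},
    {"delta_pos": [-0.0022,-0.0007,0],"delta_rot": [0,0,-0.025],"claw": 0},
  ],
)

```text
time: 17.92
eef_pos: [0.4412, 0.0107, 0.0996]
tcp_rot: [0.735, 0.678, 0.003, 0.001]
contact_force: [2.4, 4.0, -1.3]
opening: -0.005
```

```bash
python3 -c "
from h import *
th=hand(); nxt(th+.04)
p,_=ctrl.read_camera('scene'); cv2.imwrite('pics/scene11.png',cv2.resize(p[150:290,130:340,::-1],None,fx=3.6,fy=3.6,interpolation=2))"
```

```text
t 17.92 jig [-101.3    2.7] r 91.3 z 0.0996 hd 1.761 th 1.773  Fpush 4.1 Fz -1.3 F [ 2.4  4.  -1.3] open -0.005
t 17.92 pos [0.4412 0.0107 0.0996] jig [[-101.3    2.7]] F [ 2.4  4.  -1.3]
dpos [-0.0036 -0.0019 -0.0005] drot [ 0.0052 -0.0026 -0.052 ]
```

View pics/scene11.png

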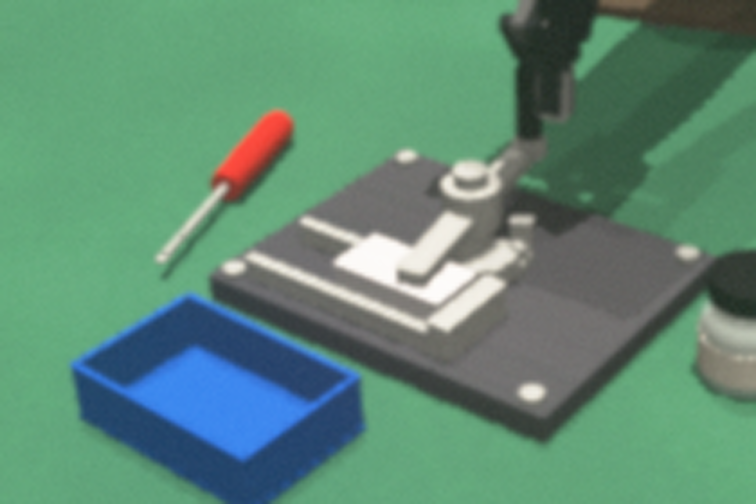

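carry_out(
  commands=[
    {"delta_pos": [-0.001,-0.0003,0],"delta_rot": [0,0,-0.015],"claw": 0},
    {"delta_pos": [-0.0022,-0.0009,0],"delta_rot": [0,0,-0.025],"claw": 0},
    {"delta_pos": [-0.0022,-0.0009,0],"delta_rot": [0,0,-0.025],"claw": 0},
  ],
)

```text
time: 18.22
eef_pos: [0.4404, 0.0089, 0.0996]
tcp_rot: [0.727, 0.687, 0.003, 0.001]
contact_force: [3.5, 3.3, -1.0]
opening: -0.005
```

```bash
python3 -c "
from h import *
th=hand(); nxt(th+.04)"
```

```text
t 18.22 jig [-101.5    0.8] r 91.5 z 0.0996 hd 1.786 th 1.794  Fpush 3.5 Fz -1.0 F [ 3.5  3.3 -1. ] open -0.005
t 18.22 pos [0.4404 0.0089 0.0996] jig [[-101.5    0.8]] F [ 3.5  3.3 -1. ]
dpos [-0.0036 -0.0017 -0.0004] drot [ 0.0064 -0.0034 -0.0477]
```

carry_out(
  commands=[
    {"delta_pos": [-0.001,-0.0003,0],"delta_rot": [0,0,-0.015],"claw": 0},
    {"delta_pos": [-0.0022,-0.0009,0],"delta_rot": [0,0,-0.025],"claw": 0},
    {"delta_pos": [-0.0022,-0.0009,0],"delta_rot": [0,0,-0.025],"claw": 0},
  ],
)

```text
time: 18.47
eef_pos: [0.4399, 0.0073, 0.0997]
tcp_rot: [0.718, 0.696, 0.005, 0.001]
contact_force: [3.6, 6.3, -1.6]
opening: 0.001
```

```bash
python3 -c "
from h import *
th=hand(); nxt(th+.04)"
```

```text
t 18.47 jig [-101.6   -0.9] r 91.6 z 0.0997 hd 1.811 th 1.812  Fpush 6.4 Fz -1.6 F [ 3.6  6.3 -1.6] open 0.001
t 18.47 pos [0.4399 0.0073 0.0997] jig [[-101.6   -0.9]] F [ 3.6  6.3 -1.6]
dpos [-0.0036 -0.0016 -0.0003] drot [ 0.0085 -0.0051 -0.0403]
```

carry_out(
  commands=[
    {"delta_pos": [-0.001,-0.0003,0],"delta_rot": [0,0,-0.01],"claw": 0},
    {"delta_pos": [-0.002,-0.0006,0],"delta_rot": [0,0,-0.015],"claw": 0},
    {"delta_pos": [-0.002,-0.0006,0],"delta_rot": [0,0,-0.015],"claw": 0},
  ],
)

```text
time: 18.72
eef_pos: [0.4397, 0.0065, 0.0998]
tcp_rot: [0.713, 0.701, 0.007, 0.001]
contact_force: [4.0, 8.3, -1.0]
opening: 0.002
```

```bash
python3 -c "
from h import *
th=hand(); nxt(th+.04)"
```

```text
t 18.72 jig [-101.5   -1.7] r 91.6 z 0.0998 hd 1.826 th 1.821  Fpush 8.4 Fz -1.0 F [ 4.   8.3 -1. ] open 0.002
t 18.72 pos [0.4397 0.0065 0.0998] jig [[-101.5   -1.7]] F [ 4.   8.3 -1. ]
dpos [-0.0036 -0.0017 -0.0003] drot [ 0.0104 -0.0082 -0.0351]
```

carry_out(
  commands=[
    {"delta_pos": [-0.001,-0.0003,0],"delta_rot": [0,0,-0.005],"claw": 0},
    {"delta_pos": [-0.002,-0.0005,0],"delta_rot": [0,0,-0.01],"claw": 0},
    {"delta_pos": [-0.002,-0.0005,0],"delta_rot": [0,0,-0.01],"claw": 0},
  ],
)

```text
time: 18.97
eef_pos: [0.4396, 0.006, 0.0998]
tcp_rot: [0.71, 0.704, 0.009, -0.0]
contact_force: [3.2, 9.8, -1.9]
opening: -0.001
```

```bash
python3 -c "
from h import *
th=hand(); nxt(th+.04)"
```

```text
t 18.97 jig [-101.5   -2.2] r 91.6 z 0.0998 hd 1.835 th 1.827  Fpush 9.8 Fz -1.9 F [ 3.2  9.8 -1.9] open -0.001
t 18.97 pos [0.4396 0.006  0.0998] jig [[-101.5   -2.2]] F [ 3.2  9.8 -1.9]
dpos [-0.0036 -0.0017 -0.0002] drot [ 0.0122 -0.0122 -0.0315]
```

The handle stopped at about 1.82 rad while the force rose to 10 N, so that is the wall. I'll back off, rise and check.

carry_out(
  commands=[
    {"delta_pos": [0.005,0,0],"delta_rot": [0,0,0],"claw": 0},
    {"delta_pos": [0.015,0,0],"delta_rot": [0,0,0],"claw": 0},
    {"delta_pos": [0.02,0,0],"delta_rot": [0,0,0],"claw": 0},
    {"delta_pos": [0.02,0,-0.03],"delta_rot": [0,0,0],"claw": 0},
    {"delta_pos": [0.02,0,-0.065],"delta_rot": [0,0,0],"claw": 0},
    {"delta_pos": [0.02,0,-0.1],"delta_rot": [0,0,0],"claw": 0},
    {"delta_pos": [0.02,0,-0.12],"delta_rot": [0,0,0],"claw": 0},
    {"delta_pos": [0.02,0,-0.12],"delta_rot": [0,0,0],"claw": 0},
  ],
)

```text
time: 19.63
eef_pos: [0.441, 0.0241, 0.226]
tcp_rot: [0.709, 0.705, 0.011, 0.005]
contact_force: [0.0, 0.1, 0.2]
opening: 0.001
```

carry_out(
  commands=[
    {"delta_pos": [0.035,0,0],"delta_rot": [0,0,0],"claw": 0},
    {"delta_pos": [0.07,0,0],"delta_rot": [0,0,0],"claw": 0},
    {"delta_pos": [0.105,0,0],"delta_rot": [0,0,0],"claw": 0},
    {"delta_pos": [0.14,0,0],"delta_rot": [0,0,0],"claw": 0},
    {"delta_pos": [0.175,0,0],"delta_rot": [0,0,0],"claw": 0},
    {"delta_pos": [0.21,0,0],"delta_rot": [0,0,0],"claw": 0},
    {"delta_pos": [0.22,0,0],"delta_rot": [0,0,0],"claw": 0},
    {"delta_pos": [0.22,0,0],"delta_rot": [0,0,0],"claw": 0},
  ],
)

```text
time: 20.3
eef_pos: [0.4414, 0.2458, 0.2267]
tcp_rot: [0.708, 0.706, 0.01, 0.004]
contact_force: [0.2, -0.2, -0.1]
opening: -0.001
```

```bash
python3 -c "
from h import *
hand()
for n,(a,b,c,d) in dict(scene=(150,290,130,340),top=(170,310,240,440)).items():
    p,dd=ctrl.read_camera(n); np.savez(n+'9.npz',p=p,d=dd); cv2.imwrite('pics/%s12.png'%n,cv2.resize(p[a:b,c:d,::-1],None,fx=3.6,fy=3.6,interpolation=2))
"
```

```text
t 20.30 jig [-164.1  229.3] r 276.3 z 0.2267 hd 1.840 th 0.668  Fpush -0.2 Fz -0.1 F [ 0.2 -0.2 -0.1] open -0.001
```

View pics/scene12.png

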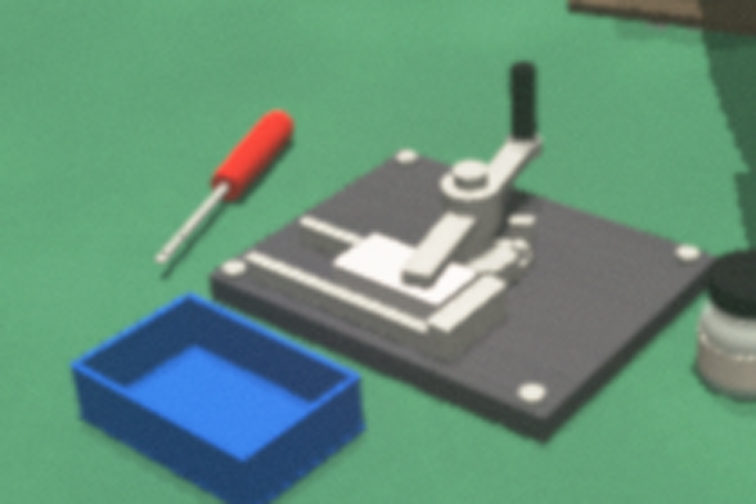

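View pics/top12.png

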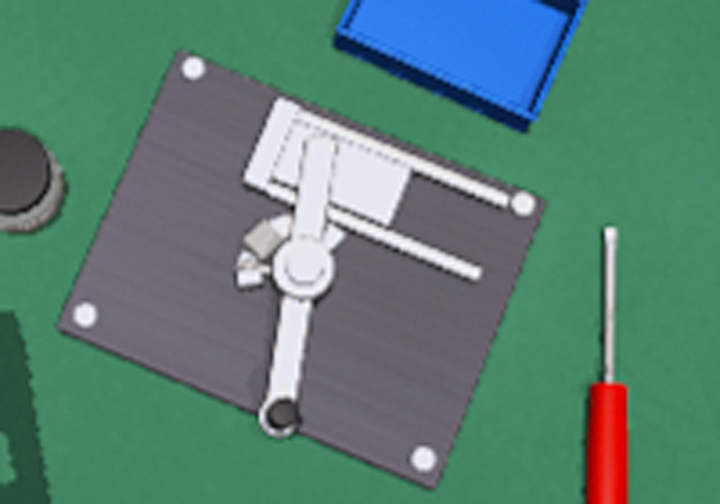

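```bash
python3 -c "
from h import *
c=Cam('top')
z=lambda a:np.array(a)/3.6+[240,170]-.36
print('blank -y end',w2j(c.plane(z([[412,168],[391,226]]),.05)).round(1))
g=w2j(c.plane(z([[284,412]]),.115))[0];t=w2j(c.plane(z([[320,140]]),.061))[0]
print(g,t)
for f,pts in (('top0.npz',dict(grip=(289,218),bar=(357,264),hub=(322,244),bar2=(305,233))),('top9.npz',dict(grip=(318,284),toe=(328,213),toe2=(327,223),hub=(322,244),bar=(321,258)))):
    Z=c.cloud(np.load(f)['d'])[...,2]
    for k,(u,v) in pts.items(): print(f,k,np.median(Z[v-1:v+2,u-1:u+2]).round(4),end=' ')
    print()
"
```

```text
blank -y end [[ 78.6 -40. ]
 [ 39.1 -41.4]]
[-97.26621577 -20.98555211] [70.30695317 20.13200415]
top0.npz grip 0.1188 top0.npz bar 0.0226 top0.npz hub 0.0862 top0.npz bar2 0.0644 
top9.npz grip 0.1159 top9.npz toe 0.0631 top9.npz toe2 0.0629 top9.npz hub 0.0863 top9.npz bar 0.0614
```

```bash
python3 -c "
from h import *
print(ctrl.sign_off())"
```

```text
the job is handed in; nothing more can be done
None
```

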